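# Load a bush and its packing rings on the milling fixture and close the swing washer

### The job

Load the milling fixture: thread the bronze flanged bush down the post first, flange down, then the black spacer collar, then the bright steel washer, lowering each one fully home, flat on what is under it, before you let it go. Then swing the red C-shaped washer round on its pivot by its black knob until it is fully in under the nut, and let go. Leave the other things on the bench where they are.

Things in the scene. Friction and masses are not known exactly. Their poses are not given: they have to be found in the camera images.
- post_seat (a point): centre of the flat rest at the foot of the milling fixture's upright post, where the first ring's underside must come to lie, 24 mm above the bench. z up along the post; x points from the swing washer's pivot pillar towards the post. Fingers set on the two sides of the post along y clear the pillar and the open swing washer
- nut_top (a point): top of the post, 82 mm above the seat. The post is 30 mm diameter up to 55 mm above the seat, with a chamfer to 58 mm, then a neck of 16 mm up to 71.5 mm, then a brass-coloured hexagon nut at most 28 mm across with a tapered top. The rings (32 mm bore) clear the nut by 2 mm and the post by 1 mm all round
- fixture: the fixture, fixed to the bench, same axes as the seat; origin on the post's axis at bench height. Its dark steel base plate, 18 mm high, reaches 115 mm to -x, 90 mm to +x and 65 mm to either side; on it stand screw heads 8 mm high and, at x 70, y -42 mm, a setting block 22 mm high
- bush_center (a point): centre (half-way up) of the bronze flanged bush: 40 mm tall, bore 32 mm, body 50 mm diameter, flange at its foot 66 mm diameter and 8 mm thick. It starts standing flange down on the bench, loose, about 0.5 kg; z up along its bore. Grip it on the body above the flange, high up: when it is home the nut stands 42 mm above its top
- spacer_center (a point): centre (half-way up) of the black steel spacer collar: 60 mm outer diameter, bore 32 mm, 14 mm thick, lying flat on the bench, loose, about 0.22 kg; z along its bore
- washer_center (a point): centre (half-way up) of the bright steel washer: 64 mm outer diameter, bore 32 mm, 8 mm thick, lying flat on the bench, loose, about 0.15 kg; z along its bore
- swing_washer (a joint): angle of the red C-shaped swing washer about its upright pivot, rad: 0 = closed (stop), slot fully round the post's neck under the nut; starts open at 1.5 to 1.95; grows counter-clockwise seen from above. It turns level and stays where left, with light friction (under 1 N at the knob). Plate 7 mm thick, underside 63.5 mm above the seat, 1.5 mm over the finished stack
- knob (a point): the swing washer's upright round black knob, 18 mm diameter, 22 mm tall: on its axis at mid-height, 15 mm above the red plate's upper face (its top is 26 mm above that face). It moves round the pivot on a circle of 97 mm radius; closed, it stands 37 mm beyond the post's axis, on +x of the seat. It can turn between the fingers
- pivot (a point): the swing washer's pivot: on the axis of its pillar (26 mm diameter) at the plate's upper face, 70.5 mm above the seat, 60 mm from the post's axis on -x of the seat; the screw head there stands 5 mm higher
- cap_screw: large bright hexagon-head cap screw stood on its head, head 30 mm across flats, 68 mm tall, shank 20 mm diameter; origin at the centre of its underside. A bystander: leave it alone
- hex_nut: large dull grey hexagon nut lying flat, 55 mm across flats, 26 mm high; origin at the centre of its underside. Not part of the stack, a bystander: leave it alone
- wrench: steel spanner lying flat, 210 mm long, 8 mm high; origin at its middle, on the bench. A bystander: leave it alone
- hammer: brass-headed hammer lying down, 280 mm long, 26 mm high; origin at its middle, on the bench. A bystander: leave it alone
- oil_bottle: yellow oil bottle with a red cap, 60 mm diameter, 150 mm tall; origin at the centre of its underside. A bystander: leave it alone
- screw_bin: blue open bin of screws, 110 x 140 mm, 55 mm high; origin at the centre of its underside. A bystander: leave it alone
Things that resemble listed ones, but are neither listed nor needed, are in the scene too. Of the things that look like the part that bears washer_center, the smallest one is meant.

How it is judged:
By the outcome, as a careful person would: the job done as asked, in the order asked, and still so for the second after the job is handed in, with the robot touching nothing.
It also fails if it takes over 72 s, if anything falls off the work surface, if the arm or the gripper's body presses on something with over 40 N, if the wrist force passes 120 N, or if a joint passes its speed limit or range.

### The arm

A 6-joint arm with a two-finger parallel gripper is mounted at the origin on the work surface. World frame = base frame: x ahead of the robot, y to its left, z up, the work surface at z = 0. Lengths are in mm, angles in degrees, forces in N, time in s.
With the tool pointing down it reaches from about 350 to 850 mm from the base axis. Payload 8.1 kg.
Tool frame: the origin (TCP) lies midway between the tips of the shut fingers; the grasp point (between the pads) lies 19 mm behind it; z points along the fingers, x is the direction in which the jaws open and shut, and the axes are right-handed (so a half turn about z gives the same grasp; the last joint's range is limited). The gripper opens to 85 mm and grips with 20 to 120 N. Pads are 22 mm wide; open, the fingers measure 114 mm over their backs; the gripper's body (76 mm by 85 mm) begins 54 mm behind the grasp point. The pads swing forward as they close: fully open they stand 13 mm farther back than shut.
Start: joints at [-78.633, 7.471, 85.268, -0, 87.261, -4.893], TCP at [168.024, -575.997, 191.792] pointing down, gripper open.
Joint ranges: [-169.43, 169.43], [-51.17, 129.36], [1.28, 143.12], [-76.62, 256.62], [0, 156.53], [-152.29, 152.29]. Speed limits (degrees/s): [136.94, 136.94, 159.86, 180, 180, 180].

### API

Orientations are given as [roll, pitch, yaw] about the fixed x, y, z axes, in that order (R = Rz(yaw) Ry(pitch) Rx(roll)).
In Python, from bench import monitor, cams, r gives the robot as it stands.
- The arm moves only by the tool jog_arm, never from a script. Its arguments are lists of equal length, an entry for each row: "offset": the shift along the tool's x, y, z in mm, a list of three; "delta_rot": the turn, a rotation vector about the tool's x, y, z in degrees, a list of three; "jaw": the opening in per cent of the stroke, from 0 (shut) to 100 (fully open). In form: {"offset": [[x, y, z], ...], "delta_rot": [[rx, ry, rz], ...], "jaw": [jaw, ...]}. A call has 1 to 20 rows; each row shifts and turns the pose as measured when the row begins, along the tool's axes as they then stand; what a row does not reach is not made up. A row lasts 1/10 s, in which the tool goes at most 50 mm and 8.59 degrees, less where a joint would pass 70% of its speed; a pose out of reach is approached as far as the arm can. A call is refused whole if a number of a shift passes 50 or a number of a turn 8.59, either way. A call with a gripper value outside its range is refused whole. The fingers move at their own pace and stop on an object; "newtons" is the grip in N (left out, the last holds). Time passes only in rows, so rows that do not move let the fingers close. It gives the time, the measured TCP pose, the force and the opening at its end, in the units of the state.
- monitor.sense(): the state, without advancing time (a new reading comes with each control period).
- cams.snapshot(name): name is "scene" or "top" or "wrist"; returns (picture, depth): 420x560x3 uint8, red, green, blue; 420x560 float32, mm along the optical axis (not along the pixel's ray), 0 where there is no reading.
- cams.camera_model(name): a dict with "K" (3x3 intrinsics, pixels), "k1" (the pictures are not rectified: a ray, as slopes to the right and down, at radius r is drawn at 1 + k1 r^2 times it, then the intrinsics apply), "camera_from_world" (4x4, takes a point from world to camera coordinates). Camera axes: x right, y down, z forward; pixel columns grow to the right and rows downward; lengths in mm; the calibration is good to about 2 mm. A picture is of the moment at which its call begins: read the wrist's pose just before it. camera_model takes no time and is no camera call; for the wrist camera it gives the pose at the moment of the call.
- r.hand_in(): hands the job in, once; it reports no verdict.
The state is a dict: "time": time; "joint_pos": joint angles; "qd": joint speeds; "joint_efforts": joint torques, N m; "tool_pos": TCP position; "tcp_rot": TCP orientation; "ft_force": force on the tool from outside, world axes, zero at the start; "wrist_torque": the same for the moment, N m; "finger_gap": finger opening in mm.
Only numpy, scipy, OpenCV 4.12 (cv2) and the standard library are available. Lean on these libraries where they do the work, as an engineer would, in place of code of your own. Each camera call takes 0.05 s, during which the arm holds its last target.

## Working session

There is one attempt and no reset: what is moved stays moved. The work goes in short steps, Python scripts to look and compute and a tool call to move; the robot and the scene stay as the last step left them, time stands still between calls to the robot, and variables do not carry over. Pictures are saved under pics/ and viewed, and the job is handed in when it is done.

Besides the shell and the picture viewer there is one more tool, called by a JSON object that holds its "name" and its "arguments". jog_arm: Moves the arm, as the interface text tells. Its arguments: {"type":"object","properties":{"offset":{"type":"array","items":{"type":"array","items":{"type":"number"}}},"delta_rot":{"type":"array","items":{"type":"array","items":{"type":"number"}}},"jaw":{"type":"array","items":{"type":"number"}},"newtons":{"type":"number"}},"required":["offset","delta_rot","jaw"]}

```bash
mkdir -p pics; ls
python3 - <<'E'
from bench import monitor,cams,r
import cv2,numpy as np
s=monitor.sense();print(s)
for n in ("scene","top"):
    p,d=cams.snapshot(n);m=cams.camera_model(n)
    print(n,m)
    cv2.imwrite(f'pics/{n}0.png',p[...,::-1]);np.savez(f'{n}0.npz',p=p,d=d,K=m['K'],k1=m['k1'],T=m['camera_from_world'])
E
```

```text
pics
{'time': 0.0, 'joint_pos': array([-7.86337243e+01,  7.51493584e+00,  8.53312914e+01,  9.95180670e-04,
        8.72590853e+01, -4.89302291e+00]), 'qd': array([ 0.11195388, -0.02489904,  0.05630412,  0.09112559, -0.00599059,
        0.09132778]), 'joint_efforts': array([ 3.75429427e-04, -5.69391310e+01, -5.00557745e+01,  6.65975861e-06,
        1.43874538e-02,  2.07130952e-06]), 'tool_pos': array([ 167.89671575, -575.38368968,  190.72698657]), 'tcp_rot': array([-1.79990027e+02,  1.04843904e-01, -7.37407407e+01]), 'ft_force': array([ 0.55623612, -0.4256945 ,  0.15886749]), 'wrist_torque': array([-0.04993062,  0.02731169, -0.01536713]), 'finger_gap': 85.22819314397006}
scene {'K': array([[428.99547702,   0.        , 280.19190245],
       [  0.        , 428.99547702, 207.87560189],
       [  0.        ,   0.        ,   1.        ]]), 'k1': -0.08411828484769156, 'camera_from_world': array([[ 7.81971928e-01,  6.23309116e-01, -2.37699788e-03,
        -3.62291072e+02],
       [ 5.36125804e-01, -6.74531610e-01, -5.07519684e-01,
        -2.48711239e+02],
       [-3.17945006e-01,  3.95591776e-01, -8.61636884e-01,
         1.53088795e+03],
       [ 0.00000000e+00,  0.00000000e+00,  0.00000000e+00,
         1.00000000e+00]])}
top {'K': array([[399.98625968,   0.        , 286.22195837],
       [  0.        , 399.98625968, 212.94697684],
       [  0.        ,   0.        ,   1.        ]]), 'k1': 0.03402607931401505, 'camera_from_world': array([[ 2.05294213e-02, -9.99552368e-01, -2.17624883e-02,
        -3.99906141e+01],
       [-9.95801666e-01, -1.85005488e-02, -8.96480473e-02,
         5.26388607e+02],
       [ 8.92053001e-02,  2.35115446e-02, -9.95735719e-01,
         1.22600045e+03],
       [ 0.00000000e+00,  0.00000000e+00,  0.00000000e+00,
         1.00000000e+00]])}
```

View pics/scene0.png

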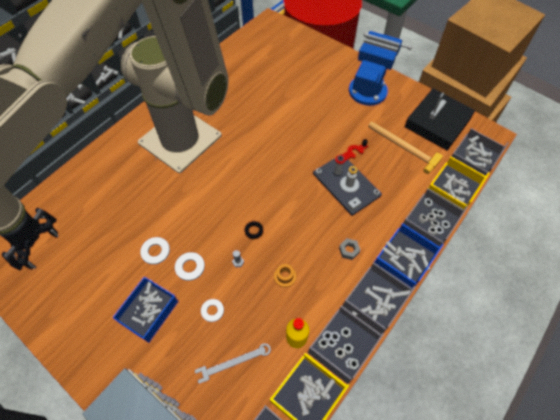

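View pics/top0.png

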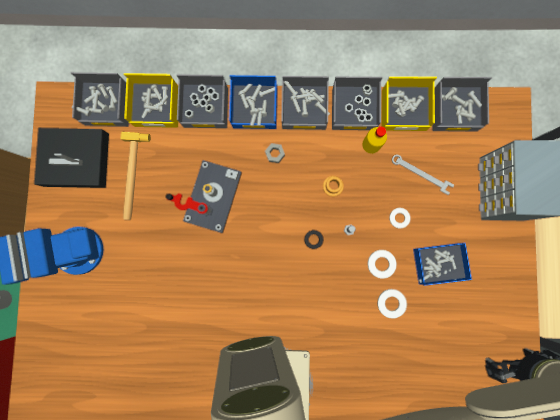

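The washer candidates in the top view are at (400,218), (382,264) and (392,304). The one at (400,218) is visibly the smallest, so I'll measure all three and confirm in an enlarged crop.

```bash
cat > h.py <<'E'
import numpy as np,cv2
def load(n):
    z=np.load(n);return z['p'],z['d'],z['K'],float(z['k1']),z['T']
def grid(d,K,k1,T):
    """world xyz for every pixel from depth"""
    h,w=d.shape;u,v=np.meshgrid(np.arange(w),np.arange(h))
    D=np.array([k1,0,0,0,0.])
    q=cv2.undistortPoints(np.stack([u,v],-1).reshape(-1,1,2).astype(np.float64),K,D).reshape(h,w,2)
    P=np.dstack([q*d[...,None],d]);Ti=np.linalg.inv(T)
    return P@Ti[:3,:3].T+Ti[:3,3]
def proj(X,K,k1,T):
    X=np.atleast_2d(X).astype(float)
    return cv2.projectPoints(X,cv2.Rodrigues(T[:3,:3])[0],T[:3,3],K,np.array([k1,0,0,0,0.]))[0].reshape(-1,2)
def plane(uv,z,K,k1,T):
    """intersect pixels with plane world z"""
    q=cv2.undistortPoints(np.asarray(uv,float).reshape(-1,1,2),K,np.array([k1,0,0,0,0.])).reshape(-1,2)
    Ti=np.linalg.inv(T);R=np.c_[q,np.ones(len(q))]@Ti[:3,:3].T;o=Ti[:3,3]
    return o+R*((z-o[2])/R[:,2])[:,None]
E
python3 - <<'E'
from h import *
for n in('top0','scene0'):
    p,d,K,k1,T=load(n+'.npz');W=grid(d,K,k1,T)
    Z=W[...,2]
    if n=='top0':
        print('bench z',np.median(Z[240:330,150:250]))
        boxes=dict(washS=(400,218),washB=(382,264),washC=(392,304),spacer=(314,240),bush=(334,186),fixture=(213,190),screw=(350,230),nut=(275,153))
        hsv=cv2.cvtColor(p,cv2.COLOR_RGB2HSV)
        for k,(u,v) in boxes.items():
            r_=20; sl=(slice(v-r_,v+r_),slice(u-r_,u+r_))
            hs=hsv[sl];Zs=Z[sl]
            if 'wash' in k: m=(hs[...,1]<60)&(hs[...,2]>150)
            elif k=='spacer': m=hs[...,2]<90
            else: m=(Zs>15)
            c=cv2.findContours(m.astype(np.uint8),cv2.RETR_EXTERNAL,cv2.CHAIN_APPROX_NONE)[0]
            c=max(c,key=cv2.contourArea)
            e=cv2.fitEllipse(c);ctr=np.array(e[0])+[u-r_,v-r_]
            print(k,ctr,e[1],'z',np.median(Zs[m]),'world z=8',plane([ctr],8,K,k1,T)[0].round(1))
    u0,v0,u1,v1=(300,120,480,330) if n=='top0' else (110,200,330,340)
    cv2.imwrite(f'pics/{n}_crop.png',cv2.resize(p[v0:v1,u0:u1,::-1],None,fx=2.8,fy=2.8,interpolation=cv2.INTER_CUBIC))
    if n=='top0':
        cv2.imwrite(f'pics/{n}_fix.png',cv2.resize(p[150:245,155:260,::-1],None,fx=6,fy=6,interpolation=cv2.INTER_CUBIC))
    else: cv2.imwrite(f'pics/{n}_fix.png',cv2.resize(p[125:225,300:400,::-1],None,fx=6,fy=6,interpolation=cv2.INTER_CUBIC))
E
```

```text
bench z 0.5664615236123609
washS [399.44858742 217.59774971] (19.31943702697754, 19.849271774291992) z 7.640916047876999 world z=8 [ 520.4 -384.1    8. ]
washB [381.62189484 263.60394859] (27.216999053955078, 27.946815490722656) z 10.623989585497611 world z=8 [ 376.2 -328.5    8. ]
washC [391.72668457 303.24279404] (27.421998977661133, 28.73556137084961) z 10.888758380953504 world z=8 [ 256.3 -358.8    8. ]
spacer [313.38645935 239.12026787] (17.24033546447754, 17.57257843017578) z 14.238399651736017 world z=8 [ 447.6 -116.2    8. ]
bush [333.68287849 184.05959511] (15.307985305786133, 16.918943405151367) z 39.60744101287105 world z=8 [ 623.2 -178.     8. ]
fixture [213.10047722 190.09464836] (41.269344329833984, 47.128578186035156) z 20.55110489462072 world z=8 [597.2 205.2   8. ]
screw [350.64848137 228.74677658] (7.954251289367676, 8.5541410446167) z 66.2348529647279 world z=8 [ 482.4 -232.4    8. ]
nut [274.55834579 151.93539238] (17.794647216796875, 18.061294555664062) z 26.05333739827347 world z=8 [724.   12.1   8. ]
```

```bash
cd pics; python3 -c "
import cv2;a=cv2.imread('top0_fix.png');b=cv2.imread('scene0_fix.png')
for n in('top0_crop','scene0_crop'):print(cv2.imread(n+'.png').shape)"
```

```text
(588, 504, 3)
(392, 616, 3)
```

View pics/top0_crop.png

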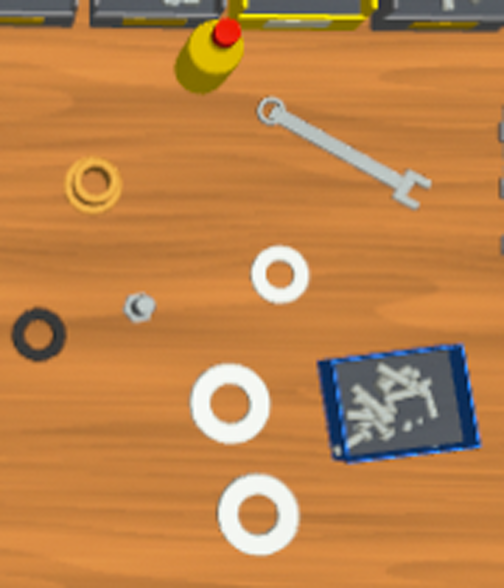

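View pics/top0_fix.png

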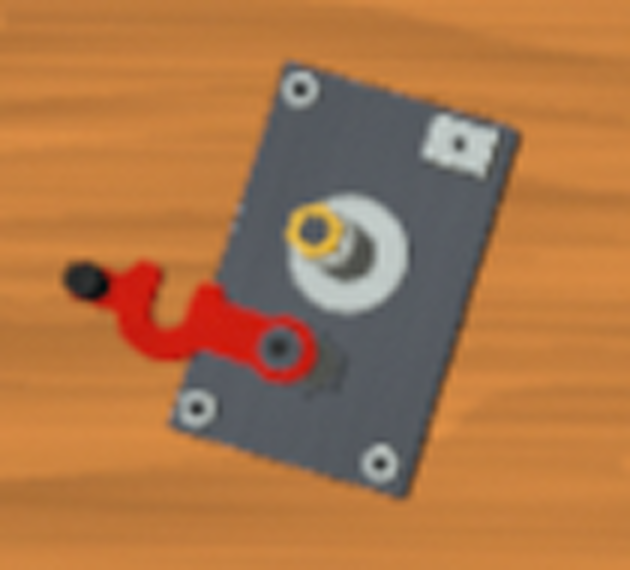

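View pics/scene0_fix.png

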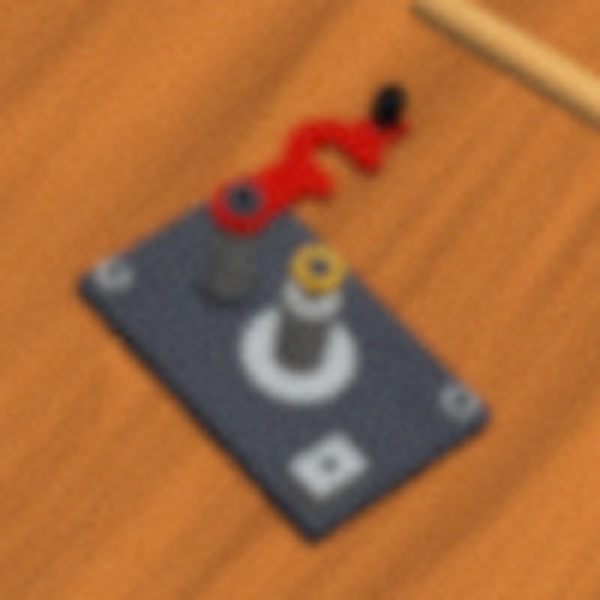

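The crop confirms it: the washer at (399,218), about 19 px or 62 mm across, against 27 px for the other two. Next I'll measure the fixture axes, the bush and the rest in both views.

Run:
```python
from h import *
for n,boxes in (('top0',dict(nut=(208,188,12),disc=(213,191,14),piv=(201,207,10),red=(190,203,24))),('scene0',dict(nut=(353,169,10),disc=(350,182,14),red=(352,155,24)))):
    p,d,K,k1,T=load(n+'.npz');W=grid(d,K,k1,T);hsv=cv2.cvtColor(p,cv2.COLOR_RGB2HSV)
    H,S,V=[hsv[...,i].astype(int) for i in range(3)]
    def cen(m,c):
        u,v,r=c;mm=np.zeros_like(m);mm[v-r:v+r,u-r:u+r]=m[v-r:v+r,u-r:u+r];ys,xs=np.nonzero(mm);return mm,np.array([xs.mean(),ys.mean()]),len(xs)
    mm,c,k=cen((H>15)&(H<30)&(S>130)&(V>150)&(W[...,2]>70),boxes['nut']);print(n,'nut',c,k,np.median(W[mm][:,2]),plane([c],104,K,k1,T)[0].round(1))
    mm,c,k=cen((S<40)&(V>140)&(abs(W[...,2]-24)<8),boxes['disc'])
    ct=max(cv2.findContours(mm.astype(np.uint8),cv2.RETR_EXTERNAL,cv2.CHAIN_APPROX_NONE)[0],key=cv2.contourArea)
    e=cv2.fitEllipse(cv2.convexHull(ct));print('disc',e,plane([e[0]],24,K,k1,T)[0].round(1))
    red=((H<8)|(H>172))&(S>150)&(W[...,2]>80)&(W[...,2]<110)
    mm,c,k=cen(red,boxes['red']);print('red cent',c,k,plane([c],94.5,K,k1,T)[0].round(1))
    if n=='top0':
        Z=W[...,2]
        print('piv',plane([[155+280/6,150+347/6]],98,K,k1,T).round(1),'knob',plane([[155+86/6,150+280/6]],118,K,k1,T).round(1))
        print('screws',plane([[155+300/6,150+90/6],[155+197/6,150+408/6],[155+380/6,150+463/6],[155+460/6,150+145/6]],26,K,k1,T).round(1))
        print('corners',plane([[155+286/6,150+64/6],[155+520/6,150+133/6],[155+406/6,150+497/6],[155+170/6,150+425/6]],18,K,k1,T).round(1))
        b=(H>12)&(H<30)&(S>120)
        for nm,c0,z in(('bushtop',(333,184),40),):
            m=np.zeros_like(b);m[160:205,312:356]=(Z[160:205,312:356]>33);ct=max(cv2.findContours(m.astype(np.uint8),cv2.RETR_EXTERNAL,2)[0],key=cv2.contourArea)
            e=cv2.fitEllipse(ct);print(nm,e,plane([e[0]],z,K,k1,T).round(1))
        print('sp',plane([[313.4,239.1]],14,K,k1,T).round(1))
```

```text
top0 nut [207.22222222 187.94444444] 36 104.40494977727599 [589.4 202.6 104. ]
disc ((212.5238037109375, 191.92324829101562), (19.169078826904297, 19.50670051574707), 51.93247985839844) [589.1 203.4  24. ]
red cent [187.24915825 203.42424242] 297 [543.5 262.2  94.5]
piv [[530.9 218.1  98. ]] knob [[559.8 308.7 118. ]]
screws [[674.1 229.9  26. ]
 [505.3 277.2  26. ]
 [478.4 180.8  26. ]
 [646.3 144.6  26. ]]
corners [[689.6 239.7  18. ]
 [654.7 114.4  18. ]
 [461.4 168.1  18. ]
 [496.7 293.1  18. ]]
bushtop ((333.8979187011719, 183.7299041748047), (15.307025909423828, 16.3850154876709), 28.44190216064453) [[ 619.  -175.6   40. ]]
sp [[ 447.5 -116.    14. ]]
scene0 nut [352.33333333 169.56666667] 30 103.66050252203831 [591.5 200.1 104. ]
disc ((349.30499267578125, 183.66127014160156), (14.82518482208252, 18.690235137939453), 103.08094024658203) [592.2 201.5  24. ]
red cent [350.92116183 152.46887967] 241 [547.7 260.4  94.5]
```

```bash
cat >> h.py <<'E'
from scipy.spatial.transform import Rotation as Ro
def tool(s):
    T=np.eye(4);T[:3,:3]=Ro.from_euler('xyz',s['tcp_rot'],degrees=True).as_matrix();T[:3,3]=s['tool_pos'];return T
def plan(tgt,yaw=None,n=None):
    """print remaining offset to the world target in tool axes, and the turn to make tool vertical at yaw"""
    from bench import monitor
    s=monitor.sense();T=tool(s)
    o=T[:3,:3].T@(np.array(tgt)-T[:3,3])
    yaw=s['tcp_rot'][2] if yaw is None else yaw
    G=Ro.from_euler('xyz',[180,0,yaw],degrees=True).as_matrix()
    rv=Ro.from_matrix(T[:3,:3].T@G).as_rotvec(degrees=True)
    o2=G.T@(np.array(tgt)-T[:3,3])
    print('t',round(s['time'],2),'pos',s['tool_pos'].round(1),'rot',s['tcp_rot'].round(2),'F',s['ft_force'].round(1),'gap',round(s['finger_gap'],1))
    print('offset now-axes',o.round(1),'in goal axes',o2.round(1),'turn',rv.round(2),'q',s['joint_pos'].round(0))
E
python3 - <<'E'
from h import *
from bench import monitor,cams
s=monitor.sense();T=tool(s);m=cams.camera_model('wrist')
print(m['K'],m['k1']);print((np.linalg.inv(T)@np.linalg.inv(m['camera_from_world'])).round(3))
plan([619,-176,190],-105.5)
E
```

```text
[[311.24953796   0.         280.58829458]
 [  0.         311.24953796 211.0093993 ]
 [  0.           0.           1.        ]] -0.059693223728501624
[[ 1.00000e+00 -0.00000e+00  1.00000e-03 -8.55000e-01]
 [-0.00000e+00  9.48000e-01  3.19000e-01 -8.23000e+01]
 [-1.00000e-03 -3.19000e-01  9.48000e-01 -1.83101e+02]
 [ 0.00000e+00  0.00000e+00  0.00000e+00  1.00000e+00]]
t 0.1 pos [ 167.9 -575.5  190.8] rot [-1.7999e+02  9.0000e-02 -7.3740e+01] F [ 0.1 -0.1  0.1] gap 85.4
offset now-axes [-257.2 -544.9    1.3] in goal axes [-505.5 -327.9    0.8] turn [2.000e-02 9.000e-02 3.176e+01] q [-79.   8.  85.   0.  87.  -5.]
```

{"name": "jog_arm", "arguments": {"offset": [[-17,-36,0],[-22,-33,5],[-26,-30,8],[-30,-26,8],[-33,-22,8],[-33,-22,8],[-33,-22,8],[-33,-22,8],[-33,-22,8],[-33,-22,8],[-33,-22,8],[-33,-22,0],[-33,-22,0],[-33,-22,0],[0,0,0]], "delta_rot": [[0,0,7.9],[0,0,7.9],[0,0,7.9],[0,0,7.9],[0,0,0],[0,0,0],[0,0,0],[0,0,0],[0,0,0],[0,0,0],[0,0,0],[0,0,0],[0,0,0],[0,0,0],[0,0,0]], "jaw": [100,100,100,100,100,100,100,100,100,100,100,100,100,100,100]}}

```text
time: 1.6
tool_pos: [602.8, -199.7, 102.3]
tcp_rot: [179.3, 0.3, -106.9]
ft_force: [-1.0, 0.1, 0.4]
finger_gap: 85.5
```

```bash
python3 -c "
from h import *
plan([619,-176,110],-105.5)"
```

```text
t 1.6 pos [ 602.8 -199.7  102.3] rot [ 179.34    0.31 -106.9 ] F [-1.   0.1  0.4] gap 85.5
offset now-axes [-27.4  -8.5  -7.6] in goal axes [-27.2  -9.2  -7.7] turn [ 0.65  0.32 -1.4 ] q [-23.  17.  84.   0.  80.  84.]
```

{"name": "jog_arm", "arguments": {"offset": [[-27,-9,-8],[0,0,0],[0,0,0]], "delta_rot": [[0.6,0.3,-1.4],[0,0,0],[0,0,0]], "jaw": [100,100,100]}}

```text
time: 1.9
tool_pos: [618.7, -174.8, 107.9]
tcp_rot: [179.7, -0.0, -105.3]
ft_force: [-0.9, 0.4, -0.1]
finger_gap: 85.4
```

```bash
cat >> h.py <<'E'
def snap(name,tag):
    from bench import monitor,cams
    s=monitor.sense();m=cams.camera_model(name);p,d=cams.snapshot(name)
    np.savez(tag+'.npz',p=p,d=d,K=m['K'],k1=m['k1'],T=m['camera_from_world'],tool=tool(s),pos=s['tool_pos'],rot=s['tcp_rot'])
    cv2.imwrite(f'pics/{tag}.png',p[...,::-1]);print(tag,'t',round(s['time'],2),s['tool_pos'].round(2),s['tcp_rot'].round(2))
E
python3 - <<'E'
from h import *
snap('wrist','w_bush')
plan([619,-176,110],-105.5)
E
```

```text
w_bush t 1.9 [ 618.69 -174.78  107.86] [ 1.7970e+02 -1.0000e-02 -1.0533e+02]
t 1.95 pos [ 618.9 -174.7  108.1] rot [ 1.7973e+02  2.0000e-02 -1.0535e+02] F [ 0.4  0.3 -0.1] gap 85.5
offset now-axes [ 1.2 -0.5 -1.9] in goal axes [ 1.2 -0.5 -1.9] turn [0.27 0.01 0.15] q [-20.  17.  83.  -0.  80.  85.]
```

View pics/w_bush.png

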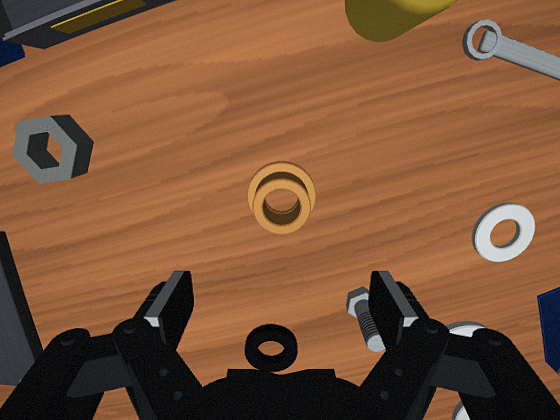

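```bash
cat >> h.py <<'E'
def ring(tag,z,box,pred):
    """fit ellipse centre of mask, intersect with plane z; pred(hsv,Z)->mask"""
    p,d,K,k1,T=load(tag+'.npz');W=grid(d,K,k1,T);hsv=cv2.cvtColor(p,cv2.COLOR_RGB2HSV)
    u0,v0,u1,v1=box;m=np.zeros(d.shape,np.uint8);m[v0:v1,u0:u1]=pred(hsv,W[...,2])[v0:v1,u0:u1]
    ct=max(cv2.findContours(m,cv2.RETR_EXTERNAL,cv2.CHAIN_APPROX_NONE)[0],key=cv2.contourArea)
    q=plane(ct.reshape(-1,2),z,K,k1,T)[:,:2]
    (c,a,_)=cv2.fitEllipse(q.astype(np.float32)[:,None]);tl=np.load(tag+'.npz')['tool']
    print(tag,'world',np.round(c,2),'dia',np.round(a,1),'tool frame',(np.linalg.inv(tl)@[*c,z,1])[:3].round(2),'Zmed',np.median(W[...,2][m>0]).round(1))
    return np.array(c)
E
python3 - <<'E'
from h import *
ring('w_bush',40,(235,150,330,245),lambda h,Z:Z>34)
ring('w_bush',14,(235,310,310,380),lambda h,Z:(h[...,2]<70)&(Z>5))
ring('w_bush',8,(465,195,545,270),lambda h,Z:(Z>4)&(h[...,1]<60))
E
```

```text
w_bush world [ 619.57 -174.8 ] dia [49.3 50.4] tool frame [-0.23 -1.21 67.86] Zmed 40.8
w_bush world [ 441.87 -114.9 ] dia [78.6 89.2] tool frame [-11.03 185.87  94.84] Zmed 15.0
w_bush world [ 522.85 -383.28] dia [63.1 66.3] tool frame [226.39  36.78 100.1 ] Zmed 8.9
```

{"name": "jog_arm", "arguments": {"offset": [[-39,14,-10],[-39,14,-10],[-39,14,-10],[-39,14,-10],[-39,14,-10],[-39,14,-6],[-39,14,-6],[-39,14,-4],[-39,14,0],[0,0,0],[0,0,0]], "delta_rot": [[0.2,0,0],[0,0,0],[0,0,0],[0,0,0],[0,0,0],[0,0,0],[0,0,0],[0,0,0],[0,0,0],[0,0,0],[0,0,0]], "jaw": [100,100,100,100,100,100,100,100,100,100,100]}}

```text
time: 3.05
tool_pos: [587.8, 197.6, 173.9]
tcp_rot: [179.7, -0.1, -106.4]
ft_force: [0.5, 0.3, -0.4]
finger_gap: 85.5
```

```bash
python3 -c "
from h import *
plan([590,202.5,174],-105.5)"
```

```text
t 3.05 pos [587.8 197.6 173.9] rot [ 1.7969e+02 -9.0000e-02 -1.0645e+02] F [ 0.5  0.3 -0.4] gap 85.5
offset now-axes [-5.3 -0.8 -0.1] in goal axes [-5.3 -0.8 -0.1] turn [ 0.31 -0.09 -0.95] q [ 14.  11.  83.   0.  86. 120.]
```

{"name": "jog_arm", "arguments": {"offset": [[-5.3,-0.8,0],[0,0,0],[0,0,0]], "delta_rot": [[0.3,0,-0.9],[0,0,0],[0,0,0]], "jaw": [100,100,100]}}

```text
time: 3.35
tool_pos: [590.5, 198.7, 173.2]
tcp_rot: [180.0, -0.2, -105.7]
ft_force: [-0.6, 0.1, -0.0]
finger_gap: 85.2
```

Run:
```python
from h import *
snap('wrist','w_post')
```

```text
w_post t 3.35 [590.53 198.67 173.24] [ 1.7998e+02 -1.7000e-01 -1.0571e+02]
```

View pics/w_post.png

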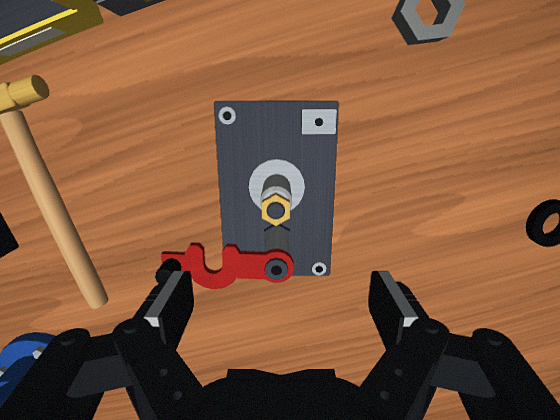

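Run:
```python
from h import *
t='w_post'
p,d,K,k1,T=load(t+'.npz');W=grid(d,K,k1,T)
cv2.imwrite('pics/w_post_c.png',cv2.resize(p[140:300,150:350,::-1],None,fx=4,fy=4,interpolation=cv2.INTER_CUBIC))
hs=cv2.cvtColor(p,cv2.COLOR_RGB2HSV)
n=ring(t,106,(255,180,300,232),lambda h,Z:Z>102)
n2=ring(t,104,(255,180,300,232),lambda h,Z:(Z>96))
dd=ring(t,24,(240,150,315,225),lambda h,Z:(abs(Z-24)<4)&(h[...,1]<50)&(h[...,2]>120))
pv=ring(t,99.5,(262,255,292,285),lambda h,Z:(h[...,1]<90)&(Z>90))
kb=ring(t,120.5,(150,255,185,285),lambda h,Z:Z>112)
# yaw from plate corners
c=plane([[215,101],[338,101],[330,275],[221,275]],18,K,k1,T)[:,:2];print(c.round(1))
for a,b in((1,0),(0,3),(1,2)):print(np.degrees(np.arctan2(*(c[b]-c[a])[::-1])))
print('piv->post',n-pv,np.degrees(np.arctan2(*(n-pv)[::-1])),np.hypot(*(n-pv)))
print('knob',np.degrees(np.arctan2(*(kb-pv)[::-1])),np.hypot(*(kb-pv)))
```

```text
w_post world [590.41 203.81] dia [24.3 25.5] tool frame [-5.11  1.49 67.22] Zmed 105.5
w_post world [590.51 203.75] dia [24.8 27.3] tool frame [-5.09  1.37 69.22] Zmed 105.4
w_post world [590.42 203.88] dia [56.9 57.9] tool frame [ -5.43   1.46 149.22] Zmed 25.1
w_post world [532.77 219.99] dia [20.2 20.6] tool frame [-5.1  61.35 73.75] Zmed 100.4
w_post world [562.56 307.26] dia [20.4 26.7] tool frame [-97.12  56.31  52.48] Zmed 122.6
[[693.9 240.2]
 [659.4 117.8]
 [462.8 171.2]
 [499.6 301. ]]
74.26855938007442
162.62942951151624
164.79662226419134
piv->post [ 57.64001465 -16.17886353] -15.678796461556818 59.86757815082638
knob 71.14815500125154 92.22174588078506
```

View pics/w_post_c.png

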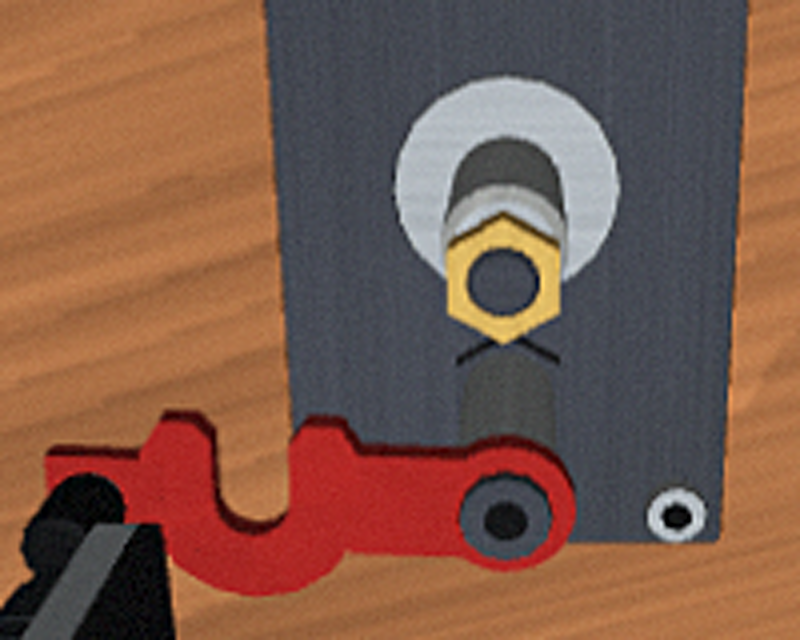

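{"name": "jog_arm", "arguments": {"offset": [[39,-14,0],[39,-14,0],[39,-14,0],[39,-14,15],[39,-14,18],[39,-14,18],[39,-14,18],[39,-14,18],[39,-14,18],[0,0,0],[0,0,0]], "delta_rot": [[0,0,0],[0,0,0],[0,0,0],[0,0,0],[0,0,0],[0,0,0],[0,0,0],[0,0,0],[0,0,0],[0,0,0],[0,0,0]], "jaw": [100,100,100,100,100,100,100,100,100,100,100]}}

```text
time: 4.5
tool_pos: [616.2, -195.4, 66.9]
tcp_rot: [-179.8, -0.1, -106.2]
ft_force: [0.6, -0.1, 0.3]
finger_gap: 85.3
```

```bash
python3 -c "
from h import *
plan([619.5,-174.8,12],-105.5)"
```

```text
t 4.5 pos [ 616.2 -195.4   66.9] rot [-1.7975e+02 -7.0000e-02 -1.0620e+02] F [ 0.6 -0.1  0.3] gap 85.3
offset now-axes [-20.8   2.8  54.8] in goal axes [-20.8   2.3  54.9] turn [-0.25 -0.07 -0.7 ] q [-22.  19.  85.  -0.  76.  84.]
```

{"name": "jog_arm", "arguments": {"offset": [[-20.8,2.4,5],[0,0,0],[0,0,0]], "delta_rot": [[-0.2,-0.1,-0.7],[0,0,0],[0,0,0]], "jaw": [100,100,100]}}

```text
time: 4.8
tool_pos: [620.1, -172.6, 62.7]
tcp_rot: [-179.9, 0.1, -105.5]
ft_force: [-0.2, -0.2, 0.6]
finger_gap: 85.6
```

```bash
python3 -c "
from h import *
plan([619.5,-174.8,12],-105.5)"
```

```text
t 4.8 pos [ 620.1 -172.6   62.7] rot [-1.7991e+02  5.0000e-02 -1.0547e+02] F [-0.2 -0.2  0.6] gap 85.6
offset now-axes [ 2.3  0.1 50.7] in goal axes [ 2.3  0.  50.7] turn [-0.09  0.05  0.03] q [-20.  19.  85.   0.  75.  85.]
```

{"name": "jog_arm", "arguments": {"offset": [[2.3,0,15],[0,0,15],[0,0,13],[0,0,7],[0,0,0],[0,0,0]], "delta_rot": [[0,0,0],[0,0,0],[0,0,0],[0,0,0],[0,0,0],[0,0,0]], "jaw": [100,100,100,90,80,70], "newtons": 50}}

```text
time: 5.4
tool_pos: [619.2, -172.6, 7.7]
tcp_rot: [-180.0, 0.1, -105.3]
ft_force: [0.1, -0.3, 0.1]
finger_gap: 60.3
```

```bash
python3 -c "
from h import *
plan([619.5,-174.8,12],-105.5)"
```

```text
t 5.4 pos [ 619.2 -172.6    7.7] rot [-1.7997e+02  6.0000e-02 -1.0530e+02] F [ 0.1 -0.3  0.1] gap 60.3
offset now-axes [ 2.  -0.9 -4.3] in goal axes [ 2.  -0.9 -4.3] turn [-0.03  0.06  0.2 ] q [-20.  23.  87.   0.  70.  85.]
```

{"name": "jog_arm", "arguments": {"offset": [[2,-0.9,-4.5],[0,0,0],[0,0,0],[0,0,0],[0,0,0],[0,0,0]], "delta_rot": [[0,0,0.2],[0,0,0],[0,0,0],[0,0,0],[0,0,0],[0,0,0]], "jaw": [66,62,40,40,40,40]}}

```text
time: 6.0
tool_pos: [621.3, -176.0, 15.2]
tcp_rot: [-179.7, 0.0, -105.5]
ft_force: [-0.6, 0.4, 0.3]
finger_gap: 34.0
```

```bash
python3 -c "
from h import *
plan([619.5,-174.8,12],-105.5)
plan([590.4,203.8,140],-105.5)"
```

```text
t 6.0 pos [ 621.3 -176.    15.2] rot [-1.7973e+02  4.0000e-02 -1.0555e+02] F [-0.6  0.4  0.3] gap 34.0
offset now-axes [-0.7  2.1  3.2] in goal axes [-0.7  2.1  3.2] turn [-0.27  0.04 -0.05] q [-20.  22.  87.   0.  71.  85.]
t 6.0 pos [ 621.3 -176.    15.2] rot [-1.7973e+02  4.0000e-02 -1.0555e+02] F [-0.6  0.4  0.3] gap 34.0
offset now-axes [-357.7  131.  -125.2] in goal axes [-357.8  131.3 -124.8] turn [-0.27  0.04 -0.05] q [-20.  22.  87.   0.  71.  85.]
```

Run:
```python
from h import *
snap('wrist','w_b2');snap('top','t_b2')
p=cv2.imread('pics/t_b2.png')[140:240,280:400];q=cv2.imread('pics/w_b2.png')
a=np.zeros((420,800,3),np.uint8);a[:,:504]=cv2.resize(q,(504,420)) ;a[:247,504:]=cv2.resize(p,(296,247));cv2.imwrite('pics/b2.png',a)
```

```text
w_b2 t 6.0 [ 621.34 -176.04   15.18] [-1.7973e+02  4.0000e-02 -1.0555e+02]
t_b2 t 6.05 [ 621.36 -176.04   15.18] [-1.7973e+02  4.0000e-02 -1.0555e+02]
```

View pics/b2.png

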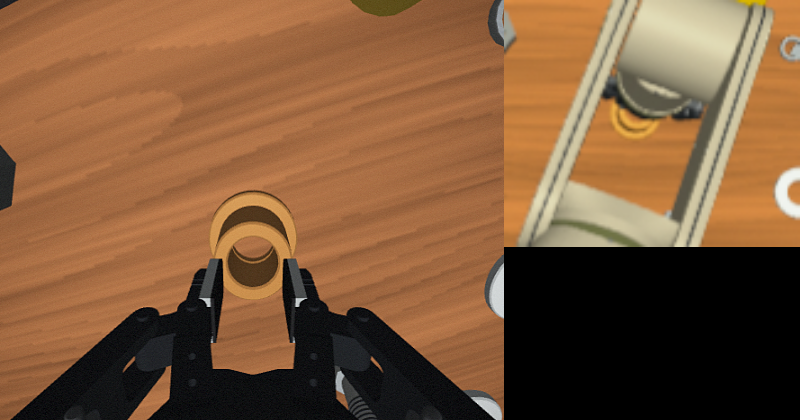

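Run:
```python
from h import *
ring('w_b2',40,(215,190,345,310),lambda h,Z:(Z>36)&(Z<44)&(h[...,1]>60)&(h[...,2]>50))
p,d,K,k1,T=load('w_b2.npz');W=grid(d,K,k1,T)
cv2.imwrite('pics/b2c.png',cv2.resize(p[170:350,180:380,::-1],None,fx=4,fy=3.3,interpolation=cv2.INTER_CUBIC))
tl=np.load('w_b2.npz')['tool'];L=(W-tl[:3,3])@tl[:3,:3]
for v in range(240,345,8):print(v,[L[v,u].round(0).tolist() for u in(228,236,240,322,326,334)])
```

```text
w_b2 world [ 620.46 -175.  ] dia [45.3 51.4] tool frame [ -0.78   1.   -24.83] Zmed 40.7
240 [[-37.0, 6.0, 14.0], [-30.0, 2.0, 6.0], [-28.0, 2.0, 7.0], [27.0, 2.0, 6.0], [30.0, 3.0, 7.0], [36.0, 6.0, 15.0]]
248 [[-38.0, 12.0, 15.0], [-31.0, 8.0, 6.0], [-23.0, -7.0, -26.0], [23.0, -7.0, -24.0], [30.0, 8.0, 7.0], [37.0, 12.0, 15.0]]
256 [[-38.0, 17.0, 13.0], [-31.0, 14.0, 8.0], [-24.0, -2.0, -25.0], [23.0, -2.0, -25.0], [31.0, 18.0, 14.0], [37.0, 18.0, 15.0]]
264 [[-38.0, 24.0, 13.0], [-22.0, -11.0, -52.0], [-20.0, -11.0, -52.0], [19.0, -11.0, -51.0], [21.0, -11.0, -51.0], [37.0, 24.0, 14.0]]
272 [[-25.0, -11.0, -58.0], [-21.0, -11.0, -59.0], [-19.0, -11.0, -59.0], [18.0, -11.0, -58.0], [20.0, -11.0, -59.0], [25.0, -7.0, -52.0]]
280 [[-24.0, -11.0, -65.0], [-20.0, -12.0, -67.0], [-18.0, -11.0, -66.0], [17.0, -11.0, -66.0], [19.0, -11.0, -66.0], [22.0, -11.0, -65.0]]
288 [[-22.0, -11.0, -72.0], [-19.0, -11.0, -72.0], [-18.0, -9.0, -69.0], [16.0, -11.0, -72.0], [18.0, -11.0, -73.0], [21.0, -11.0, -72.0]]
296 [[-22.0, -10.0, -77.0], [-18.0, -11.0, -78.0], [-18.0, -5.0, -69.0], [16.0, -8.0
[... 157 characters left out ...]
0, -79.0], [19.0, -12.0, -84.0]]
312 [[-20.0, -12.0, -89.0], [-19.0, -5.0, -79.0], [-18.0, 0.0, -73.0], [16.0, -1.0, -75.0], [17.0, -5.0, -80.0], [19.0, -12.0, -89.0]]
320 [[-19.0, -12.0, -93.0], [-19.0, -1.0, -79.0], [-18.0, 4.0, -74.0], [16.0, 1.0, -77.0], [18.0, 0.0, -78.0], [18.0, -11.0, -93.0]]
328 [[-18.0, -12.0, -98.0], [-19.0, 3.0, -79.0], [-18.0, 8.0, -74.0], [16.0, 5.0, -77.0], [18.0, 4.0, -79.0], [17.0, -11.0, -97.0]]
336 [[-17.0, -17.0, -107.0], [-19.0, 8.0, -79.0], [-18.0, 8.0, -79.0], [16.0, 8.0, -79.0], [18.0, 7.0, -79.0], [15.0, -18.0, -108.0]]
344 [[-16.0, -17.0, -112.0], [-36.0, 95.0, 14.0], [-33.0, 96.0, 15.0], [32.0, 94.0, 13.0], [35.0, 96.0, 14.0], [15.0, -17.0, -111.0]]
```

View pics/b2c.png

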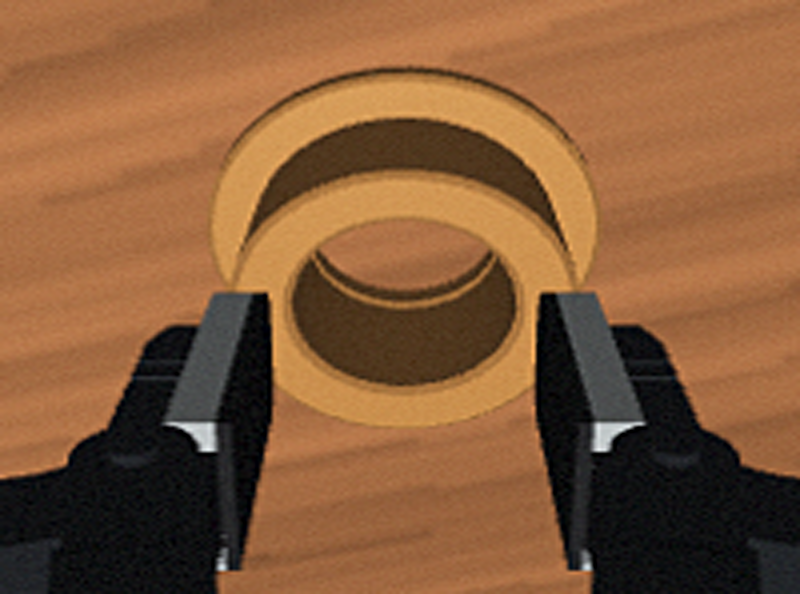

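Run:
```python
from h import *
p,d,K,k1,T=load('w_b2.npz');W=grid(d,K,k1,T)
tl=np.load('w_b2.npz')['tool'];L=(W-tl[:3,3])@tl[:3,:3]
for uv in((281,380),(281,400),(281,415),(250,400),(130,350),(180,330)):print(uv,L[uv[1],uv[0]].round(0))
p,d,K,k1,T=load('w_bush.npz');W=grid(d,K,k1,T)
tl=np.load('w_bush.npz')['tool'];L=(W-tl[:3,3])@tl[:3,:3]
for uv in((180,274),(180,285),(175,290),(160,325),(281,400)):print('open',uv,L[uv[1],uv[0]].round(0))
snap('scene','s_b2')
q=cv2.imread('pics/s_b2.png')[180:330,200:380];cv2.imwrite('pics/s_b2c.png',cv2.resize(q,None,fx=4,fy=4,interpolation=cv2.INTER_CUBIC))
```

```text
(281, 380) [  -1.  -11. -118.]
(281, 400) [  -1.  -11. -125.]
(281, 415) [  -1.  -11. -129.]
(250, 400) [  -9.  -11. -125.]
(130, 350) [ -47.  -11. -108.]
(180, 330) [-37.  -6. -92.]
open (180, 274) [-46. -11. -61.]
open (180, 285) [-43. -11. -70.]
open (175, 290) [-44. -11. -74.]
open (160, 325) [-45.  -7. -91.]
open (281, 400) [  -1.  -12. -125.]
s_b2 t 6.1 [ 621.24 -176.     15.05] [-1.7975e+02  4.0000e-02 -1.0555e+02]
```

View pics/s_b2c.png

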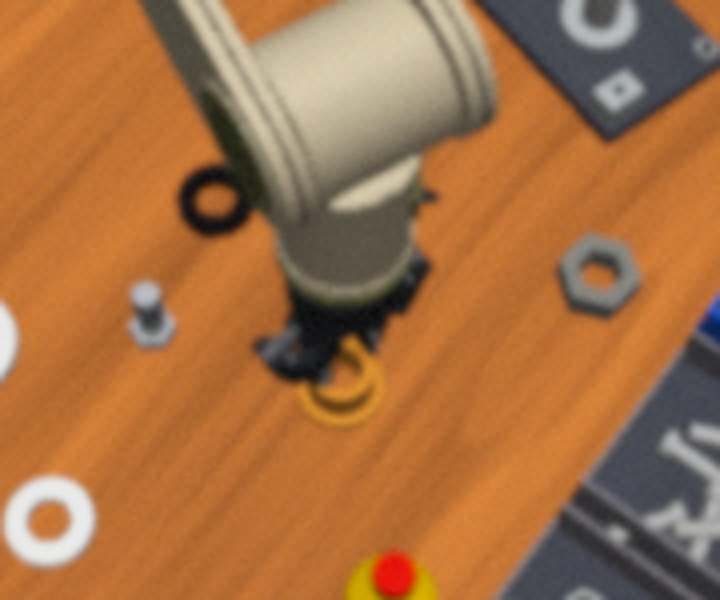

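The depth image shows that the real fingertips are about 47 mm behind the reported TCP. At reported z 15 the tips were at about z 65, above the bush, so the jaws closed on air and the bush did not move. I'll open, go lower in steps, and check the offset again.

{"name": "jog_arm", "arguments": {"offset": [[0,1,0],[0,0,0],[0,0,0],[0,0,10],[0,0,10],[0,0,5],[0,0,0],[0,0,0]], "delta_rot": [[-0.2,0,0],[0,0,0],[0,0,0],[0,0,0],[0,0,0],[0,0,0],[0,0,0],[0,0,0]], "jaw": [100,100,100,100,100,100,100,100]}}

```text
time: 6.95
tool_pos: [618.9, -175.1, -14.0]
tcp_rot: [179.9, 0.1, -105.5]
ft_force: [1.0, -0.1, 0.8]
finger_gap: 85.4
```

Run:
```python
from h import *
snap('wrist','w_b3')
plan([619.5,-174.8,-32],-105.5)
p,d,K,k1,T=load('w_b3.npz');W=grid(d,K,k1,T)
tl=np.load('w_b3.npz')['tool'];L=(W-tl[:3,3])@tl[:3,:3]
for v in(262,266,270,274,278,284,290):print(v,[L[v,u].round(0).tolist() for u in(170,176,182,187,376,382,388)])
```

```text
w_b3 t 6.95 [ 618.9  -175.12  -14.02] [ 1.7987e+02  5.0000e-02 -1.0554e+02]
t 7.0 pos [ 618.8 -175.1  -14. ] rot [ 1.7987e+02  6.0000e-02 -1.0554e+02] F [-0.3 -0.4 -0.2] gap 85.5
offset now-axes [-0.4 -0.6 18. ] in goal axes [-0.5 -0.6 18. ] turn [ 0.13  0.06 -0.04] q [-20.  24.  88.   0.  68.  85.]
262 [[-68.0, 8.0, -14.0], [-65.0, 8.0, -14.0], [-60.0, 7.0, -16.0], [-58.0, 7.0, -15.0], [57.0, 7.0, -16.0], [61.0, 8.0, -14.0], [65.0, 8.0, -15.0]]
266 [[-68.0, 10.0, -15.0], [-65.0, 10.0, -15.0], [-61.0, 10.0, -14.0], [-58.0, 10.0, -14.0], [57.0, 10.0, -15.0], [61.0, 10.0, -15.0], [65.0, 10.0, -15.0]]
270 [[-69.0, 13.0, -15.0], [-65.0, 13.0, -14.0], [-61.0, 13.0, -15.0], [-58.0, 13.0, -15.0], [58.0, 12.0, -16.0], [62.0, 13.0, -15.0], [66.0, 13.0, -14.0]]
274 [[-69.0, 16.0, -14.0], [-48.0, -11.0, -61.0], [-45.0, -11.0, -61.0], [-43.0, -10.0, -59.0], [42.0, -11.0, -61.0], [45.0, -10.0, -60.0], [48.0, -10.0, -60.0]]
278 [[-49.0, -11.0, -64.0], [-47.0, -10.0, -64.0], [-45.0, -10.0, -63.0], [-44.0, -8.0, -59.0], [-1.0, -82.0, -183.0], [44.0, -11.0, -64.0], [47.0, -11.0, -64.0]]
284 [[-47.0, -11.0, -70.0], [-45.0, -11.0, -69.0], [-44.0, -9.0, -66.0], [-44.0, -5.0, -60.0], [42.0, -7.0, -62.0], [42.0, -11.0, -70.0], [45.0, -11.0, -69.0]]
290 [[-46.0, -11.0, -73.0], [-44.0, -11.0, -74.0], [-43.0, -7.0, -68.0], [-44.0, -3.0, -61.0], [42.0, -5.0, -64.0], [42.0, -9.0, -72.0], [43.0, -11.0, -74.0]]
```

View pics/w_b3.png

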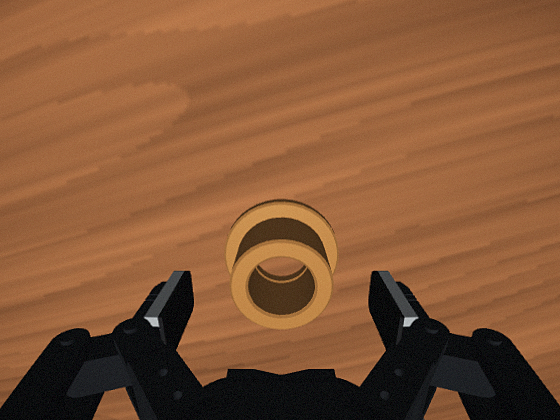

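{"name": "jog_arm", "arguments": {"offset": [[0,-0.5,7],[0,0,7],[0,0,4],[0,0,0],[0,0,0],[0,0,0],[0,0,0],[0,0,0],[0,0,0]], "delta_rot": [[0,0,0],[0,0,0],[0,0,0],[0,0,0],[0,0,0],[0,0,0],[0,0,0],[0,0,0],[0,0,0]], "jaw": [90,80,70,65,50,40,40,40,40]}}

```text
time: 7.9
tool_pos: [620.0, -175.6, -32.6]
tcp_rot: [180.0, 0.0, -105.5]
ft_force: [0.4, -0.9, -0.7]
finger_gap: 48.6
```

Run:
```python
from h import *
plan([619.5,-174.8,-34],-105.5)
snap('wrist','w_b4')
ring('w_b4',40,(215,190,345,350),lambda h,Z:(Z>36)&(Z<44)&(h[...,1]>60)&(h[...,2]>50))
```

```text
t 7.9 pos [ 620.  -175.6  -32.6] rot [ 1.7995e+02  3.0000e-02 -1.0554e+02] F [ 0.4 -0.9 -0.7] gap 48.6
offset now-axes [-0.7  0.7  1.4] in goal axes [-0.7  0.7  1.4] turn [ 0.05  0.03 -0.04] q [-20.  26.  88.   0.  66.  85.]
w_b4 t 7.9 [ 620.03 -175.63  -32.6 ] [ 1.7995e+02  3.0000e-02 -1.0554e+02]
w_b4 world [ 621.7  -175.15] dia [48.4 51.1] tool frame [ -0.95  -1.42 -72.6 ] Zmed 40.7
```

View pics/w_b4.png

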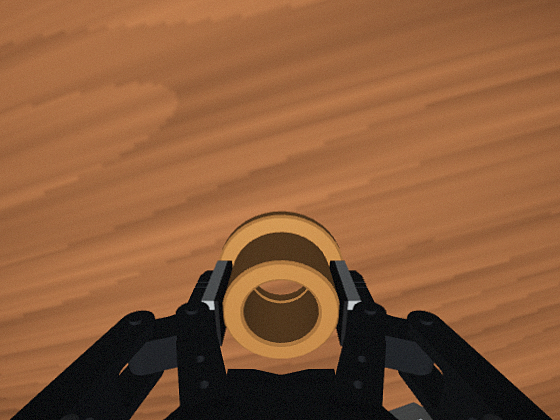

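Run:
```python
from h import *
for t,b in(('w_bush',(235,150,330,245)),('w_b2',(215,190,345,310)),('w_b3',(215,190,345,335)),('w_b4',(215,190,345,365))):
    p=load(t+'.npz')[0]
    # far wall is dark (V<120), rim bright
    c=ring(t,40,b,lambda h,Z:(Z>37.5)&(Z<44)&(h[...,2]>150)&(h[...,1]>60))
    # inner bore edge at z=40: dark/other region inside rim
    p_,d,K,k1,T=load(t+'.npz');W=grid(d,K,k1,T);hsv=cv2.cvtColor(p_,cv2.COLOR_RGB2HSV)
    m=np.zeros(d.shape,np.uint8);u0,v0,u1,v1=b;m[v0:v1,u0:u1]=((W[...,2]>37.5)&(W[...,2]<44)&(hsv[...,2]>150)&(hsv[...,1]>60))[v0:v1,u0:u1]
    cs,hi=cv2.findContours(m,cv2.RETR_CCOMP,cv2.CHAIN_APPROX_NONE)
    inn=[q for q,hh in zip(cs,hi[0]) if hh[3]>=0]
    if inn:
        q=max(inn,key=cv2.contourArea);e=cv2.fitEllipse(plane(q.reshape(-1,2),40,K,k1,T)[:,:2].astype(np.float32)[:,None]);tl=np.load(t+'.npz')['tool']
        print('  inner',np.round(e[0],2),np.round(e[1],1),(np.linalg.inv(tl)@[*e[0],40,1])[:3].round(2))
t='w_post'
ring(t,106,(255,180,300,232),lambda h,Z:(Z>100)&(h[...,2]>150)&(h[...,1]>90))
p_,d,K,k1,T=load(t+'.npz')
g=p_[205:216,270:283].astype(int).sum(2);print(g)
```

```text
w_bush world [ 619.05 -174.54] dia [48.6 49. ] tool frame [-0.35 -0.64 67.86] Zmed 41.0
  inner [ 619.06 -174.66] [33.2 33.5] [-0.24 -0.69 67.86]
w_b2 world [ 619.81 -174.83] dia [45.1 50. ] tool frame [ -0.77   1.68 -24.83] Zmed 40.8
  inner [ 619.53 -174.75] [32.7 32.8] [ -0.77   1.97 -24.83]
w_b3 world [ 619.34 -174.58] dia [49.  49.4] tool frame [ -0.69  -0.16 -54.02] Zmed 40.9
  inner [ 619.46 -174.69] [32.8 32.9] [ -0.61  -0.3  -54.02]
w_b4 world [ 619.62 -174.78] dia [48.9 49.3] tool frame [ -0.76   0.69 -72.6 ] Zmed 40.9
  inner [ 619.69 -174.73] [32.5 32.7] [ -0.82   0.63 -72.6 ]
w_post world [590.49 203.69] dia [24.3 25.1] tool frame [-5.02  1.37 67.22] Zmed 105.1
[[155 216 193 209 216 226 222 226 223 207 178 127 103]
 [203 216 217 213 218 221 207 225 216 215 233 180 129]
 [240 229 226 227 225 223 207 243 218 225 221 216 143]
 [225 227 235 241 224 241 221 237 235 238 238 233 207]
 [202 237 216 224 226 244 223 234 224 232 215 223 242]
 [210 213 220 220 218 231 216 209 226 231 235 223 237]
 [226 229 239 222 220 225 211 224 227 234 224 236 229]
 [219 215 210 228 225 212 218 224 214 209 221 216 225]
 [221 225 209 219 212 214 208 212 213 217 216 218 199]
 [227 227 217 230 217 230 226 214 223 230 219 218 164]
 [212 208 219 227 229 233 231 229 216 235 220 203 126]]
```

{"name": "jog_arm", "arguments": {"offset": [[0,0,-20],[0,0,-25],[-20,7,-25],[-38,14,-25],[-38,14,-15],[-38,14,-10],[-38,14,-5],[-38,14,0],[-38,14,0],[-38,14,0],[-38,14,0],[-20,7,0],[0,0,0],[0,0,0]], "delta_rot": [[0,0,0],[0,0,0],[0,0,0],[0,0,0],[0,0,0],[0,0,0],[0,0,0],[0,0,0],[0,0,0],[0,0,0],[0,0,0],[0,0,0],[0,0,0],[0,0,0]], "jaw": [40,40,40,40,40,40,40,40,40,40,40,40,40,40]}}

```text
time: 9.35
tool_pos: [578.6, 204.1, 85.4]
tcp_rot: [178.6, -0.1, -105.7]
ft_force: [-0.0, -0.9, -6.5]
finger_gap: 49.1
```

```bash
python3 -c "
from h import *
plan([590.8,202.9,92],-105.5)"
```

```text
t 9.35 pos [578.6 204.1  85.4] rot [ 1.7863e+02 -9.0000e-02 -1.0569e+02] F [-0.  -0.9 -6.5] gap 49.1
offset now-axes [ -2.1 -11.9  -6.9] in goal axes [ -2.1 -12.1  -6.6] turn [ 1.37 -0.09 -0.19] q [ 14.  15.  88.   1.  78. 120.]
```

{"name": "jog_arm", "arguments": {"offset": [[-2,-12,-3],[0,0,0],[0,0,0],[0,0,0]], "delta_rot": [[1.4,-0.1,-0.2],[0,0,0],[0,0,0],[0,0,0]], "jaw": [40,40,40,40]}}

```text
time: 9.75
tool_pos: [591.8, 198.8, 87.0]
tcp_rot: [-179.9, -0.1, -105.7]
ft_force: [0.0, -0.1, -4.9]
finger_gap: 48.8
```

Run:
```python
from h import *
plan([590.8,202.9,92],-105.5)
snap('wrist','w_b5')
p,d,K,k1,T=load('w_b5.npz')
s=np.load('w_b5.npz')['tool'];z=40+s[2,3]+32.6;print('top z',z)
ring('w_b5',z,(215,190,345,365),lambda h,Z:(Z>z-3)&(Z<z+4)&(h[...,2]>150)&(h[...,1]>60))
```

```text
t 9.75 pos [591.8 198.8  87. ] rot [-1.7993e+02 -9.0000e-02 -1.0569e+02] F [ 0.  -0.1 -4.9] gap 48.8
offset now-axes [-3.6  2.1 -5. ] in goal axes [-3.6  2.1 -5. ] turn [-0.07 -0.09 -0.19] q [ 14.  15.  88.  -0.  77. 120.]
w_b5 t 9.75 [591.81 198.85  87.03] [-1.7993e+02 -9.0000e-02 -1.0569e+02]
top z 159.62629806307123
w_b5 world [591.39 199.78] dia [48.9 49.4] tool frame [ -0.67   0.57 -72.6 ] Zmed 160.4
```

View pics/w_b5.png

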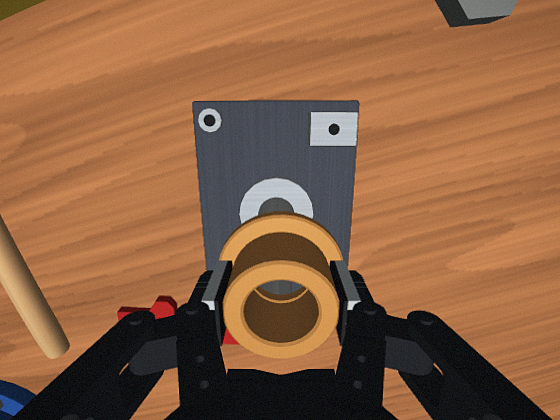

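{"name": "jog_arm", "arguments": {"offset": [[-3.6,2.1,0],[0,0,0],[0,0,0]], "delta_rot": [[0,-0.1,-0.2],[0,0,0],[0,0,0]], "jaw": [40,40,40]}}

```text
time: 10.1
tool_pos: [590.7, 202.4, 87.0]
tcp_rot: [-179.9, 0.0, -105.5]
ft_force: [0.5, -0.7, -5.4]
finger_gap: 49.0
```

Run:
```python
from h import *
plan([590.8,202.9,-8.6],-105.5)
```

```text
t 10.1 pos [590.7 202.4  87. ] rot [-1.7995e+02  1.0000e-02 -1.0554e+02] F [ 0.5 -0.7 -5.4] gap 49.0
offset now-axes [-0.5  0.1 95.6] in goal axes [-0.5 -0.  95.6] turn [-0.05  0.01 -0.04] q [ 14.  15.  88.  -0.  77. 120.]
```

{"name": "jog_arm", "arguments": {"offset": [[-0.5,0,4],[0,0,5],[0,0,5],[0,0,5],[0,0,0]], "delta_rot": [[0,0,0],[0,0,0],[0,0,0],[0,0,0],[0,0,0]], "jaw": [40,40,40,40,40]}}

```text
time: 10.6
tool_pos: [590.3, 203.1, 65.8]
tcp_rot: [-180.0, -0.0, -105.5]
ft_force: [-0.5, 0.3, -5.6]
finger_gap: 49.1
```

Run:
```python
from h import *
plan([590.8,202.9,-8.6],-105.5)
```

```text
t 10.6 pos [590.3 203.1  65.8] rot [-1.7999e+02 -1.0000e-02 -1.0552e+02] F [-0.5  0.3 -5.6] gap 49.1
offset now-axes [ 0.  -0.5 74.4] in goal axes [ 0.  -0.5 74.4] turn [-0.01 -0.01 -0.02] q [ 14.  16.  89.  -0.  75. 120.]
```

{"name": "jog_arm", "arguments": {"offset": [[0,-0.5,4],[0,0,4],[0,0,4],[0,0,3],[0,0,3],[0,0,3],[0,0,0]], "delta_rot": [[0,0,0],[0,0,0],[0,0,0],[0,0,0],[0,0,0],[0,0,0],[0,0,0]], "jaw": [40,40,40,40,40,40,40]}}

```text
time: 11.3
tool_pos: [590.8, 202.8, 42.6]
tcp_rot: [180.0, -0.0, -105.5]
ft_force: [-0.2, 0.3, -5.2]
finger_gap: 48.8
```

Run:
```python
from h import *
plan([590.8,202.9,-8.6],-105.5)
```

```text
t 11.3 pos [590.8 202.8  42.6] rot [ 1.7999e+02 -3.0000e-02 -1.0552e+02] F [-0.2  0.3 -5.2] gap 48.8
offset now-axes [-0.1 -0.  51.2] in goal axes [-0.1 -0.  51.2] turn [ 0.01 -0.03 -0.02] q [ 14.  18.  90.  -0.  73. 120.]
```

Foot is at about 75, already past the chamfer onto the post with no contact force. Continuing down.

{"name": "jog_arm", "arguments": {"offset": [[0,0,6],[0,0,8],[0,0,8],[0,0,8],[0,0,8],[0,0,4],[0,0,1],[0,0,0]], "delta_rot": [[0,0,0],[0,0,0],[0,0,0],[0,0,0],[0,0,0],[0,0,0],[0,0,0],[0,0,0]], "jaw": [40,40,40,40,40,40,40,40]}}

```text
time: 12.1
tool_pos: [590.0, 202.7, -5.2]
tcp_rot: [179.9, -0.1, -105.5]
ft_force: [-0.6, -0.6, -6.9]
finger_gap: 49.1
```

Run:
```python
from h import *
plan([590.8,202.9,-8.6],-105.5)
```

```text
t 12.1 pos [590.  202.7  -5.2] rot [ 1.7991e+02 -7.0000e-02 -1.0552e+02] F [-0.6 -0.6 -6.9] gap 49.1
offset now-axes [-0.4 -0.7  3.4] in goal axes [-0.4 -0.7  3.4] turn [ 0.09 -0.07 -0.02] q [ 14.  21.  91.  -0.  68. 120.]
```

{"name": "jog_arm", "arguments": {"offset": [[-0.3,-0.6,1],[0,0,1],[0,0,1],[0,0,0.5],[0,0,0]], "delta_rot": [[0,0,0],[0,0,0],[0,0,0],[0,0,0],[0,0,0]], "jaw": [40,40,40,40,40]}}

```text
time: 12.6
tool_pos: [591.7, 203.1, -6.1]
tcp_rot: [-180.0, -0.0, -105.5]
ft_force: [-1.3, 0.1, -6.2]
finger_gap: 48.7
```

{"name": "jog_arm", "arguments": {"offset": [[0,0.8,2],[0,0,0],[0,0,1.5],[0,0,0],[0,0,0]], "delta_rot": [[0,0,0],[0,0,0],[0,0,0],[0,0,0],[0,0,0]], "jaw": [40,40,40,40,40]}}

```text
time: 13.1
tool_pos: [591.8, 203.1, -6.1]
tcp_rot: [-179.9, -0.0, -105.5]
ft_force: [-2.3, -0.9, -3.5]
finger_gap: 49.2
```

{"name": "jog_arm", "arguments": {"offset": [[0,0,2],[0,0,2],[0,0,2]], "delta_rot": [[0,0,0],[0,0,0],[0,0,0]], "jaw": [40,40,40]}}

```text
time: 13.4
tool_pos: [591.8, 203.1, -6.3]
tcp_rot: [-179.9, -0.0, -105.5]
ft_force: [-15.1, -4.5, 16.0]
finger_gap: 49.3
```

Run:
```python
from h import *
plan([590.8,202.9,-8.6],-105.5)
snap('wrist','w_b6')
p,d,K,k1,T=load('w_b6.npz');W=grid(d,K,k1,T);hs=cv2.cvtColor(p,cv2.COLOR_RGB2HSV)
m=(hs[...,2]>150)&(hs[...,1]>60)&(hs[...,0]<25)
for nm,b in(('rimtop',(230,255,335,360)),('flange',(215,200,345,255))):
    mm=m[b[1]:b[3],b[0]:b[2]];print(nm,np.percentile(W[b[1]:b[3],b[0]:b[2],2][mm],[5,25,50,75,95]).round(1))
```

```text
t 13.4 pos [591.8 203.1  -6.3] rot [-1.7993e+02 -5.0000e-02 -1.0550e+02] F [-15.1  -4.5  16. ] gap 49.3
offset now-axes [0.5 0.9 2.3] in goal axes [0.5 0.9 2.3] turn [-0.07 -0.05 -0.  ] q [ 14.  21.  91.  -0.  68. 120.]
w_b6 t 13.4 [591.83 203.14  -6.31] [-1.7993e+02 -5.0000e-02 -1.0550e+02]
rimtop [65.7 66.6 67.1 67.5 68.1]
flange [33.9 34.7 35.1 35.5 36.2]
```

View pics/w_b6.png

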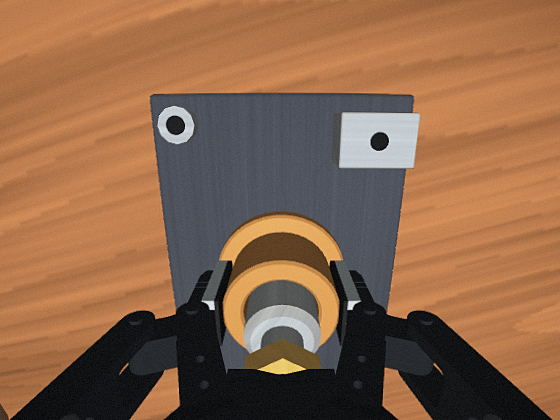

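Run:
```python
from h import *
p,d,K,k1,T=load('w_b6.npz');W=grid(d,K,k1,T)
for v in (350,356,360,364,367,368,369,370,371,372,374,378,384):print(v,[W[v,u].round(1).tolist() for u in(255,281,306)])
```

```text
350 [[590.0, 214.5, 83.6], [603.5, 200.7, 101.7], [597.3, 194.0, 97.2]]
356 [[601.8, 209.6, 99.9], [603.2, 200.8, 103.8], [597.6, 194.2, 100.1]]
360 [[601.0, 209.8, 100.8], [603.1, 200.8, 105.2], [597.5, 194.3, 101.5]]
364 [[601.5, 209.5, 103.0], [601.4, 201.3, 105.0], [597.2, 194.5, 102.9]]
367 [[601.4, 209.4, 104.1], [600.0, 201.7, 104.7], [597.7, 194.5, 104.5]]
368 [[600.4, 209.8, 103.4], [599.6, 201.8, 104.7], [597.6, 194.6, 104.8]]
369 [[604.2, 208.3, 107.7], [598.8, 202.0, 104.3], [597.2, 194.7, 104.7]]
370 [[602.4, 208.9, 106.3], [598.5, 202.1, 104.4], [599.6, 194.3, 107.5]]
371 [[603.0, 208.7, 107.3], [598.6, 202.1, 104.8], [598.9, 194.4, 107.1]]
372 [[603.6, 208.4, 108.2], [598.1, 202.2, 104.7], [598.6, 194.5, 107.3]]
374 [[603.6, 208.4, 109.0], [596.9, 202.5, 104.3], [600.1, 194.3, 109.4]]
378 [[604.7, 207.8, 111.5], [602.0, 201.1, 110.8], [600.4, 194.4, 111.0]]
384 [[603.9, 208.0, 112.8], [603.5, 200.7, 114.1], [600.9, 194.4, 113.5]]
```

Rim depth shows the bush still about 2 mm above home, and the gripper body is already at the nut's height. The grip is too low, so I won't force it. I'll lift off, set the bush on clear bench and regrip higher.

{"name": "jog_arm", "arguments": {"offset": [[0,1,-3],[0,0,-10],[0,0,-14],[0,0,-14],[0,0,-16],[0,0,-20],[0,0,-20],[0,0,-5],[25,-8,0],[36,-12,5],[36,-12,25],[36,-12,35],[0,0,30],[0,0,10],[0,0,0],[0,0,0]], "delta_rot": [[0,0,0],[0,0,0],[0,0,0],[0,0,0],[0,0,0],[0,0,0],[0,0,0],[0,0,0],[0,0,0],[0,0,0],[0,0,0],[0,0,0],[0,0,0],[0,0,0],[0,0,0],[0,0,0]], "jaw": [40,40,40,40,40,40,40,40,40,40,40,40,40,40,40,40]}}

```text
time: 15.05
tool_pos: [605.8, 61.6, 4.6]
tcp_rot: [-179.0, 0.4, -105.3]
ft_force: [0.1, -0.1, -6.1]
finger_gap: 49.0
```

Run:
```python
from h import *
plan([600,60,-32.6],-105.5)
```

```text
t 15.05 pos [605.8  61.6   4.6] rot [-179.03    0.41 -105.33] F [ 0.1 -0.1 -6.1] gap 49.0
offset now-axes [ 3.3  5.8 37. ] in goal axes [ 3.1  5.1 37.2] turn [-0.97  0.42  0.17] q [  1.  17.  95.   0.  67. 106.]
```

{"name": "jog_arm", "arguments": {"offset": [[0,0,12],[0,0,11],[0,0,7],[0,0,3],[0,0,2],[0,0,0]], "delta_rot": [[-1,0.4,0],[0,0,0],[0,0,0],[0,0,0],[0,0,0],[0,0,0]], "jaw": [40,40,40,40,40,40]}}

```text
time: 15.65
tool_pos: [611.5, 65.4, -24.6]
tcp_rot: [-179.4, 0.2, -105.0]
ft_force: [-0.9, -0.0, -4.4]
finger_gap: 49.1
```

Run:
```python
from h import *
plan([600,60,-32.6],-105.5)
```

```text
t 15.65 pos [611.5  65.4 -24.6] rot [-179.43    0.22 -105.05] F [-0.9 -0.  -4.4] gap 49.1
offset now-axes [8.2 9.8 7.9] in goal axes [8.3 9.6 8. ] turn [-0.57  0.22  0.45] q [  1.  21.  94.   0.  65. 106.]
```

{"name": "jog_arm", "arguments": {"offset": [[0,0,4],[0,0,3],[0,0,2],[0,0,0]], "delta_rot": [[-0.6,0.2,-0.4],[0,0,0],[0,0,0],[0,0,0]], "jaw": [40,40,40,40]}}

```text
time: 16.05
tool_pos: [612.7, 65.4, -32.6]
tcp_rot: [-180.0, 0.0, -104.6]
ft_force: [-1.2, 1.4, -2.3]
finger_gap: 48.9
```

Run:
```python
from h import *
plan([600,60,-32.6],-105.5)
```

```text
t 16.05 pos [612.7  65.4 -32.6] rot [-1.7996e+02  3.0000e-02 -1.0462e+02] F [-1.2  1.4 -2.3] gap 48.9
offset now-axes [ 8.4 11.   0. ] in goal axes [ 8.6 10.8  0. ] turn [-0.04  0.03  0.88] q [  1.  22.  93.   0.  65. 106.]
```

{"name": "jog_arm", "arguments": {"offset": [[0,0,0],[0,0,0],[0,0,-6],[0,0,0],[0,0,0],[0,0,0],[0,0,0]], "delta_rot": [[0,0,0.4],[0,0,0],[0,0,0],[0,0,0],[0,0,0],[0,0,0],[0,0,0]], "jaw": [68,68,68,68,40,40,40]}}

```text
time: 16.75
tool_pos: [615.9, 65.2, -22.9]
tcp_rot: [-179.6, 0.1, -105.1]
ft_force: [0.1, 0.2, -0.3]
finger_gap: 48.4
```

Run:
```python
from h import *
plan([600,60,-32.6],-105.5)
snap('wrist','w_b7')
ring('w_b7',40,(215,190,345,365),lambda h,Z:(Z>37.5)&(Z<44)&(h[...,2]>150)&(h[...,1]>60))
```

```text
t 16.75 pos [615.9  65.2 -22.9] rot [-1.7962e+02  1.2000e-01 -1.0506e+02] F [ 0.1  0.2 -0.3] gap 48.4
offset now-axes [ 9.2 14.   9.6] in goal axes [ 9.3 13.9  9.7] turn [-0.38  0.12  0.44] q [  1.  21.  93.   0.  66. 106.]
w_b7 t 16.75 [615.87  65.21 -22.86] [-1.7962e+02  1.2000e-01 -1.0506e+02]
w_b7 world [612.64  66.68] dia [48.9 49.5] tool frame [ -0.71   3.08 -62.88] Zmed 40.8
```

View pics/w_b7.png

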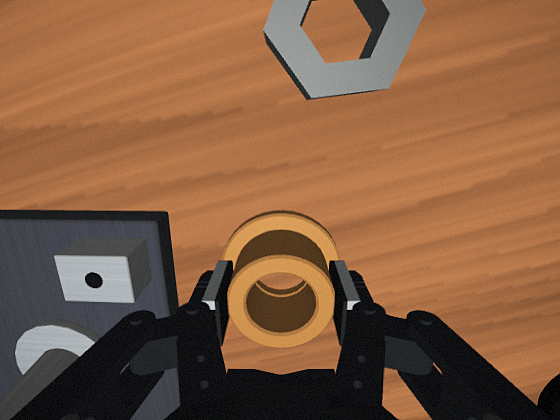

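{"name": "jog_arm", "arguments": {"offset": [[0,0,-20],[0,0,-30],[0,0,-35],[-25,12,-30],[-35,16,0],[-35,16,0],[-30,14,0],[0,0,0],[0,0,0],[0,0,0]], "delta_rot": [[0,0,0],[0,0,0],[0,0,0],[0,0,0],[0,0,0],[0,0,0],[0,0,0],[0,0,0],[0,0,0],[0,0,0]], "jaw": [40,40,40,40,40,40,40,40,40,40], "newtons": 60}}

```text
time: 17.8
tool_pos: [582.2, 203.9, 85.3]
tcp_rot: [179.3, -0.2, -105.2]
ft_force: [-0.5, -0.6, -5.3]
finger_gap: 48.6
```

Run:
```python
from h import *
plan([593.7,202.3,92],-105.5)
```

```text
t 17.8 pos [582.2 203.9  85.3] rot [ 179.31   -0.24 -105.2 ] F [-0.5 -0.6 -5.3] gap 48.6
offset now-axes [ -1.4 -11.4  -6.8] in goal axes [ -1.5 -11.5  -6.7] turn [ 0.69 -0.24  0.3 ] q [ 14.  15.  88.   0.  78. 120.]
```

{"name": "jog_arm", "arguments": {"offset": [[-1.5,-5,-7],[-1,-6,0],[0,0,0],[0,0,0]], "delta_rot": [[1,-0.2,0],[0,0,0],[0,0,0],[0,0,0]], "jaw": [40,40,40,40]}}

```text
time: 18.2
tool_pos: [594.9, 200.0, 91.9]
tcp_rot: [-179.7, -0.1, -105.4]
ft_force: [0.1, -0.4, -6.8]
finger_gap: 47.9
```

Run:
```python
from h import *
plan([593.7,202.3,92],-105.1)
snap('wrist','w_b8')
s=np.load('w_b8.npz')['tool'];z=40+s[2,3]+22.9
c=ring('w_b8',z,(215,190,345,365),lambda h,Z:(Z>z-3)&(Z<z+4)&(h[...,2]>150)&(h[...,1]>60))
dd=np.array([590.45,203.75])-c;print('world err',dd,'tool',s[:2,:2].T@dd)
```

```text
t 18.2 pos [594.9 200.   91.9] rot [-1.7966e+02 -1.0000e-01 -1.0543e+02] F [ 0.1 -0.4 -6.8] gap 47.9
offset now-axes [-1.9  1.8 -0.1] in goal axes [-1.9  1.8 -0.1] turn [-0.34 -0.11 -0.33] q [ 14.  15.  87.  -0.  77. 120.]
w_b8 t 18.2 [594.94 199.96  91.94] [-1.7966e+02 -1.0000e-01 -1.0543e+02]
w_b8 world [591.96 201.65] dia [48.6 49.5] tool frame [ -0.72   2.95 -62.92] Zmed 155.5
world err [-1.51380615  2.09884644] tool [-1.62056473  2.01750123]
```

{"name": "jog_arm", "arguments": {"offset": [[-1.7,1.9,0],[0,0,0],[0,0,0]], "delta_rot": [[0,0,0],[0,0,0],[0,0,0]], "jaw": [40,40,40]}}

```text
time: 18.55
tool_pos: [593.3, 201.8, 91.6]
tcp_rot: [-179.7, -0.1, -105.5]
ft_force: [0.1, 0.5, -6.2]
finger_gap: 48.4
```

Run:
```python
from h import *
plan([593.5,202.2,1.1],-105.1)
```

```text
t 18.55 pos [593.3 201.8  91.6] rot [-1.7969e+02 -1.3000e-01 -1.0546e+02] F [ 0.1  0.5 -6.2] gap 48.4
offset now-axes [-0.7  0.4 90.5] in goal axes [-0.5 -0.1 90.5] turn [-0.31 -0.13 -0.36] q [ 14.  15.  87.  -0.  77. 120.]
```

{"name": "jog_arm", "arguments": {"offset": [[-0.6,0.1,4],[0,0,5],[0,0,5],[0,0,5],[0,0,5],[0,0,4],[0,0,4],[0,0,4],[0,0,0]], "delta_rot": [[0,0,0],[0,0,0],[0,0,0],[0,0,0],[0,0,0],[0,0,0],[0,0,0],[0,0,0],[0,0,0]], "jaw": [40,40,40,40,40,40,40,40,40]}}

```text
time: 19.45
tool_pos: [592.5, 202.4, 51.1]
tcp_rot: [-179.8, -0.2, -105.4]
ft_force: [0.2, -0.2, -5.0]
finger_gap: 48.1
```

Run:
```python
from h import *
plan([593.5,202.2,1.1],-105.1)
```

```text
t 19.45 pos [592.5 202.4  51.1] rot [-179.79   -0.18 -105.43] F [ 0.2 -0.2 -5. ] gap 48.1
offset now-axes [-0.3 -0.9 50. ] in goal axes [-0.1 -1.  50. ] turn [-0.21 -0.18 -0.33] q [ 14.  17.  89.  -0.  74. 120.]
```

{"name": "jog_arm", "arguments": {"offset": [[0,-0.9,6],[0,0,8],[0,0,8],[0,0,8],[0,0,7],[0,0,5],[0,0,2],[0,0,2]], "delta_rot": [[0,0,0],[0,0,0],[0,0,0],[0,0,0],[0,0,0],[0,0,0],[0,0,0],[0,0,0]], "jaw": [40,40,40,40,40,40,40,40]}}

```text
time: 20.25
tool_pos: [593.5, 201.9, 1.1]
tcp_rot: [-179.8, -0.2, -105.4]
ft_force: [-11.0, -3.9, 22.0]
finger_gap: 48.4
```

Run:
```python
from h import *
plan([593.5,202.2,1.1],-105.1)
```

```text
t 20.25 pos [593.5 201.9   1.1] rot [-179.81   -0.19 -105.43] F [-11.   -3.9  22. ] gap 48.4
offset now-axes [-0.3  0.   0. ] in goal axes [-0.3  0.   0. ] turn [-0.19 -0.19 -0.33] q [ 14.  21.  90.  -0.  69. 120.]
```

Run:
```python
from h import *
snap('wrist','w_b9')
p,d,K,k1,T=load('w_b9.npz');W=grid(d,K,k1,T);hs=cv2.cvtColor(p,cv2.COLOR_RGB2HSV)
m=(hs[...,2]>150)&(hs[...,1]>60)&(hs[...,0]<25)
for nm,b in(('rimL',(225,255,260,330)),('rimR',(305,255,340,330)),('rimtop',(260,250,300,275)),('flange',(215,190,345,248))):
    mm=m[b[1]:b[3],b[0]:b[2]];print(nm,np.percentile(W[b[1]:b[3],b[0]:b[2],2][mm],[5,25,50,75,95]).round(1))
```

```text
w_b9 t 20.25 [593.46 201.88   1.14] [-179.81   -0.19 -105.43]
rimL [33.2 64.3 64.8 65.2 65.7]
rimR [33.3 64.4 64.8 65.3 65.8]
rimtop [63.8 64.4 64.8 65.2 65.9]
flange [31.6 32.4 32.8 33.3 34. ]
```

View pics/w_b9.png

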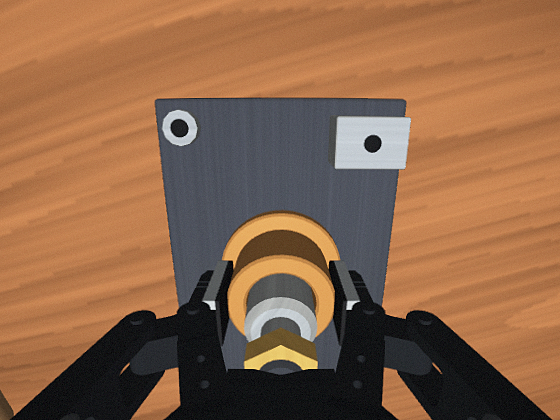

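The bush is home: rim 64 mm, flange 32 mm, equal left and right. Now I'll release it and go to the spacer.

{"name": "jog_arm", "arguments": {"offset": [[0,0,0],[0,0,0],[0,0,0],[0,0,-10],[0,0,-25],[0,0,-30],[0,0,-25],[20,4,0],[38,6,0],[38,6,0],[38,6,0],[38,6,0],[38,6,8],[38,6,10],[38,6,10],[38,6,10],[18,3,10],[0,0,0],[0,0,0]], "delta_rot": [[0,0,0],[0,0,0],[0,0,0],[0,0,0],[0,0,0],[0,0,0],[0,0,0],[0,0,0],[0,0,0],[0,0,0],[0,0,0],[0,0,0],[0,0,0],[0,0,0],[0,0,0],[0,0,0],[0,0,0],[0,0,0],[0,0,0]], "jaw": [100,100,100,100,100,100,100,100,100,100,100,100,100,100,100,100,100,100,100]}}

```text
time: 22.2
tool_pos: [459.4, -122.9, 68.3]
tcp_rot: [-177.6, 0.4, -105.3]
ft_force: [0.2, -0.3, -0.3]
finger_gap: 85.5
```

Run:
```python
from h import *
plan([447.8,-115,20],-105.5)
snap('wrist','w_s1')
```

```text
t 22.2 pos [ 459.4 -122.9   68.3] rot [-177.64    0.38 -105.3 ] F [ 0.2 -0.3 -0.3] gap 85.5
offset now-axes [-4.3 15.3 47.8] in goal axes [-4.5 13.3 48.3] turn [-2.36  0.38  0.19] q [-22.  -9. 115.   1.  72.  83.]
w_s1 t 22.2 [ 459.42 -122.93   68.32] [-177.64    0.38 -105.3 ]
```

View pics/w_s1.png

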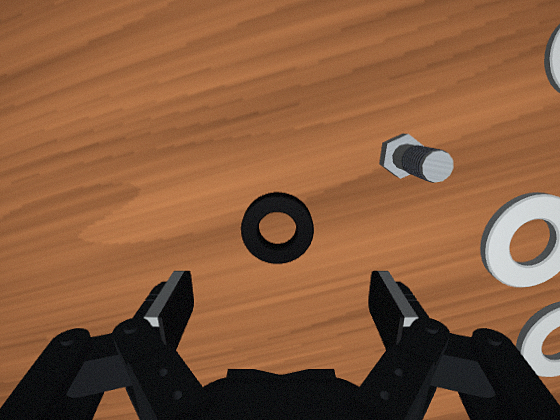

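Run:
```python
from h import *
ring('w_s1',14,(230,180,325,270),lambda h,Z:(Z>11.5)&(Z<20)&(h[...,2]<90))
t='w_s1';p,d,K,k1,T=load(t+'.npz');W=grid(d,K,k1,T)
print(np.percentile(W[180:270,230:325,2],[60,70,80,90]))
m=np.zeros(d.shape,np.uint8);m[180:270,230:325]=((W[...,2]>11.5)&(W[...,2]<20))[180:270,230:325]
cs,hi=cv2.findContours(m,cv2.RETR_CCOMP,cv2.CHAIN_APPROX_NONE)
q=max([c for c,hh in zip(cs,hi[0]) if hh[3]>=0],key=cv2.contourArea)
e=cv2.fitEllipse(plane(q.reshape(-1,2),14,K,k1,T)[:,:2].astype(np.float32)[:,None]);print('inner',e)
```

```text
w_s1 world [ 449.   -115.75] dia [58.8 58.9] tool frame [-3.81 14.17 53.8 ] Zmed 14.9
[ 2.17767322 13.96156511 14.71992319 15.27071716]
inner ((449.2634582519531, -115.76718139648438), (30.65926170349121, 32.346534729003906), 164.5967254638672)
```

{"name": "jog_arm", "arguments": {"offset": [[-3,13,15],[0,0,15],[0,0,15],[0,0,0],[0,0,0]], "delta_rot": [[-2.4,0.4,0.2],[0,0,0],[0,0,0],[0,0,0],[0,0,0]], "jaw": [100,100,90,86,86]}}

```text
time: 22.75
tool_pos: [454.3, -112.5, 27.2]
tcp_rot: [-179.6, -0.0, -105.1]
ft_force: [-0.0, -1.0, 1.0]
finger_gap: 73.6
```

Run:
```python
from h import *
plan([448.9,-116.5,-51],-105.5)
```

```text
t 22.75 pos [ 454.3 -112.5   27.2] rot [-1.7964e+02 -2.0000e-02 -1.0510e+02] F [-0. -1.  1.] gap 73.6
offset now-axes [ 5.2  4.6 78.2] in goal axes [ 5.3  4.1 78.2] turn [-0.36 -0.02  0.4 ] q [-20.  -5. 116.   0.  69.  85.]
```

{"name": "jog_arm", "arguments": {"offset": [[5.3,4.2,15],[0,0,18],[0,0,18],[0,0,10],[0,0,0],[0,0,0]], "delta_rot": [[-0.4,0,0.4],[0,0,0],[0,0,0],[0,0,0],[0,0,0],[0,0,0]], "jaw": [86,86,86,86,86,86]}}

```text
time: 23.35
tool_pos: [451.5, -117.4, -33.7]
tcp_rot: [-179.8, -0.1, -105.5]
ft_force: [-0.7, 0.3, 0.7]
finger_gap: 73.6
```

Run:
```python
from h import *
plan([448.9,-116.5,-51],-105.5)
snap('wrist','w_s2')
p,d,K,k1,T=load('w_s2.npz');W=grid(d,K,k1,T)
for v in(262,264,266,268,270,272,276):print(v,[W[v,u].round(0).tolist() for u in(190,196,366,372)])
```

```text
t 23.35 pos [ 451.5 -117.4  -33.7] rot [-1.7975e+02 -6.0000e-02 -1.0545e+02] F [-0.7  0.3  0.7] gap 73.6
offset now-axes [-0.2  2.8 17.3] in goal axes [-0.2  2.8 17.3] turn [-0.25 -0.06  0.05] q [-21.   1. 118.  -0.  61.  85.]
w_s2 t 23.35 [ 451.51 -117.44  -33.7 ] [-1.7975e+02 -6.0000e-02 -1.0545e+02]
262 [[467.0, -71.0, 1.0], [467.0, -74.0, 1.0], [443.0, -161.0, 2.0], [442.0, -165.0, 2.0]]
264 [[467.0, -71.0, 2.0], [466.0, -74.0, 2.0], [441.0, -161.0, 1.0], [441.0, -164.0, 1.0]]
266 [[473.0, -78.0, 19.0], [472.0, -81.0, 19.0], [452.0, -158.0, 20.0], [439.0, -164.0, 0.0]]
268 [[474.0, -79.0, 22.0], [472.0, -81.0, 21.0], [451.0, -158.0, 21.0], [450.0, -161.0, 21.0]]
270 [[473.0, -79.0, 23.0], [472.0, -82.0, 23.0], [452.0, -157.0, 24.0], [451.0, -160.0, 24.0]]
272 [[472.0, -79.0, 24.0], [472.0, -82.0, 25.0], [452.0, -157.0, 25.0], [451.0, -160.0, 25.0]]
276 [[473.0, -81.0, 29.0], [472.0, -84.0, 30.0], [452.0, -156.0, 29.0], [450.0, -159.0, 28.0]]
```

View pics/w_s2.png

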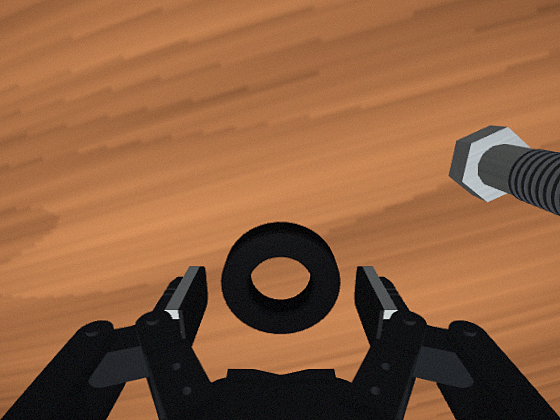

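{"name": "jog_arm", "arguments": {"offset": [[-0.2,2.8,7],[0,0,5],[0,0,1],[0,0,0],[0,0,0],[0,0,0],[0,0,0],[0,0,0]], "delta_rot": [[-0.2,0,0],[0,0,0],[0,0,0],[0,0,0],[0,0,0],[0,0,0],[0,0,0],[0,0,0]], "jaw": [86,86,86,80,60,50,50,50], "newtons": 40}}

```text
time: 24.2
tool_pos: [452.4, -117.7, -43.4]
tcp_rot: [-179.6, -0.1, -105.4]
ft_force: [-1.4, 0.3, -1.2]
finger_gap: 58.5
```

Run:
```python
from h import *
plan([448.9,-116.5,-47],-105.5)
snap('wrist','w_s3')
p,d,K,k1,T=load('w_s3.npz');W=grid(d,K,k1,T)
cv2.imwrite('pics/w_s3c.png',cv2.resize(p[200:360,180:380,::-1],None,fx=4,fy=3.7,interpolation=cv2.INTER_CUBIC))
ring('w_s3',14,(222,205,345,360),lambda h,Z:(Z>11.5)&(Z<18)&(h[...,2]<90))
```

```text
t 24.2 pos [ 452.4 -117.7  -43.4] rot [-1.7958e+02 -9.0000e-02 -1.0545e+02] F [-1.4  0.3 -1.2] gap 58.5
offset now-axes [-0.3  3.7  3.5] in goal axes [-0.3  3.7  3.6] turn [-0.42 -0.09  0.05] q [-21.   2. 118.  -0.  60.  85.]
w_s3 t 24.2 [ 452.4  -117.75  -43.44] [-1.7958e+02 -9.0000e-02 -1.0545e+02]
w_s3 world [ 449.97 -116.82] dia [59.3 61. ] tool frame [ -0.16   2.17 -57.46] Zmed 15.5
```

View pics/w_s3c.png

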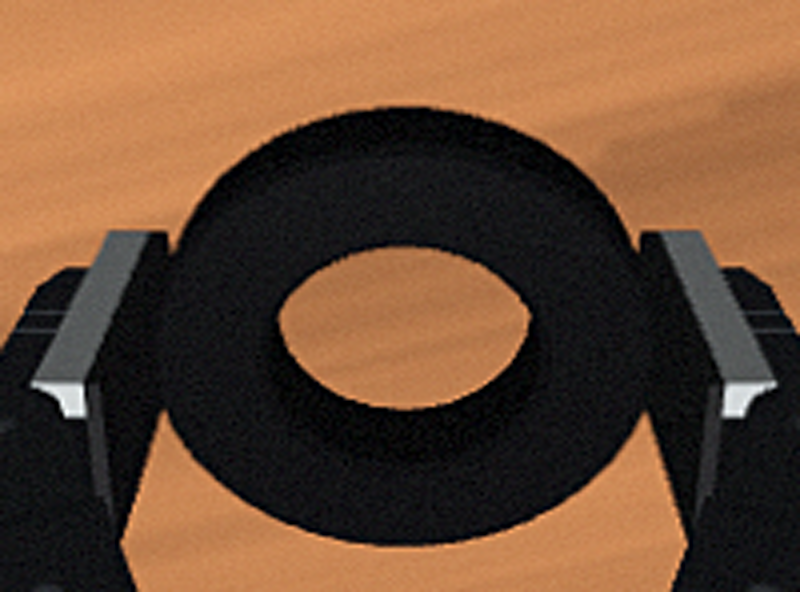

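```bash
cat >> h.py <<'E'
from scipy.optimize import least_squares
def nearfit(tag,z,R,box,pred,vfrac=0.5,sides=0.0):
    """fit circle of known radius R at height z to the lower (camera-far side) outer contour of mask"""
    p,d,K,k1,T=load(tag+'.npz');W=grid(d,K,k1,T);hsv=cv2.cvtColor(p,cv2.COLOR_RGB2HSV)
    u0,v0,u1,v1=box;m=np.zeros(d.shape,np.uint8);m[v0:v1,u0:u1]=pred(hsv,W[...,2])[v0:v1,u0:u1]
    ct=max(cv2.findContours(m,cv2.RETR_EXTERNAL,cv2.CHAIN_APPROX_NONE)[0],key=cv2.contourArea).reshape(-1,2)
    y0,h=ct[:,1].min(),np.ptp(ct[:,1]);ct=ct[(ct[:,1]>y0+vfrac*h)&(ct[:,0]>u0+1)&(ct[:,0]<u1-2)]
    q=plane(ct,z,K,k1,T)[:,:2]
    f=least_squares(lambda c:np.hypot(*(q-c).T)-R,q.mean(0),loss='soft_l1');c=f.x;tl=np.load(tag+'.npz')['tool']
    print(tag,'near fit',c.round(2),'rms',np.sqrt(np.mean((np.hypot(*(q-c).T)-R)**2)).round(2),'n',len(q),'tool',(np.linalg.inv(tl)@[*c,z,1])[:3].round(2));return c
E
python3 - <<'E'
from h import *
dk=lambda h,Z:(h[...,2]<60)&(Z>4)
nearfit('w_s1',14,29.7,(230,180,325,270),dk)
nearfit('w_s2',14,29.7,(212,205,348,340),dk)
nearfit('w_s3',14,29.7,(224,205,338,360),dk,0.72)
nearfit('w_s3',14,29.7,(224,205,338,360),dk,0.8)
br=lambda h,Z:(h[...,2]>150)&(h[...,1]>60)&(Z>35)
nearfit('w_bush',40,24.6,(235,150,330,245),br);nearfit('w_b4',40,24.6,(215,190,345,365),br,.7)
E
```

```text
w_s1 near fit [ 449.46 -115.96] rms 0.28 n 99 tool [-3.73 13.68 53.82]
w_s2 near fit [ 449.28 -115.77] rms 0.25 n 163 tool [ -0.96   2.38 -47.71]
w_s3 near fit [ 449.59 -116.16] rms 0.17 n 114 tool [ -0.7    2.71 -57.46]
w_s3 near fit [ 449.58 -116.17] rms 0.17 n 106 tool [ -0.68   2.72 -57.46]
w_bush near fit [ 619.32 -174.59] rms 0.38 n 83 tool [-0.37 -0.91 67.86]
w_b4 near fit [ 619.55 -174.85] rms 0.24 n 116 tool [ -0.66   0.74 -72.6 ]
```

{"name": "jog_arm", "arguments": {"offset": [[0,0,-15],[0,0,-25],[-10,-2,-35],[-25,-4,-35],[-38,-6,-20],[-38,-6,0],[-38,-6,0],[-38,-6,0],[-38,-6,0],[-38,-5,0],[-38,-5,0],[-25,-4,0],[0,0,0],[0,0,0]], "delta_rot": [[0,0,0],[0,0,0],[0,0,0],[0,0,0],[0,0,0],[0,0,0],[0,0,0],[0,0,0],[0,0,0],[0,0,0],[0,0,0],[0,0,0],[0,0,0],[0,0,0]], "jaw": [50,50,50,50,50,50,50,50,50,50,50,50,50,50]}}

```text
time: 25.65
tool_pos: [586.9, 196.7, 85.5]
tcp_rot: [179.9, -0.1, -105.6]
ft_force: [0.7, 0.1, -1.9]
finger_gap: 58.1
```

Run:
```python
from h import *
plan([593.2,202.1,82],-105.4)
```

```text
t 25.65 pos [586.9 196.7  85.5] rot [ 1.7989e+02 -9.0000e-02 -1.0561e+02] F [ 0.7  0.1 -1.9] gap 58.1
offset now-axes [-6.9 -4.6  3.5] in goal axes [-6.9 -4.6  3.5] turn [ 0.11 -0.09 -0.21] q [ 14.  15.  89.  -0.  77. 119.]
```

{"name": "jog_arm", "arguments": {"offset": [[-6.9,-4.6,0],[0,0,0],[0,0,0],[0,0,0]], "delta_rot": [[0.4,-0.1,-0.2],[0,0,0],[0,0,0],[0,0,0]], "jaw": [50,50,50,50]}}

```text
time: 26.05
tool_pos: [592.6, 199.3, 84.6]
tcp_rot: [-179.8, -0.1, -105.6]
ft_force: [-0.4, -0.1, -2.5]
finger_gap: 58.0
```

Run:
```python
from h import *
plan([593.2,202.1,82],-105.4)
snap('wrist','w_s4')
s=np.load('w_s4.npz')['tool'];z=14+s[2,3]+43.4
c=nearfit('w_s4',z,29.7,(224,205,338,360),lambda h,Z:(h[...,2]<60)&(Z>z-8),.75)
dd=np.array([590.4,203.7])-c;print('err tool',s[:2,:2].T@dd)
```

```text
t 26.05 pos [592.6 199.3  84.6] rot [-1.7976e+02 -8.0000e-02 -1.0556e+02] F [-0.4 -0.1 -2.5] gap 58.0
offset now-axes [-2.9  0.2  2.6] in goal axes [-2.9  0.2  2.6] turn [-0.24 -0.08 -0.16] q [ 14.  15.  88.  -0.  77. 120.]
w_s4 t 26.05 [592.62 199.29  84.63] [-1.7976e+02 -8.0000e-02 -1.0556e+02]
w_s4 near fit [589.81 200.87] rms 0.19 n 114 tool [ -0.69   2.89 -57.41]
err tool [-2.87921706  0.19205806]
```

View pics/w_s4.png

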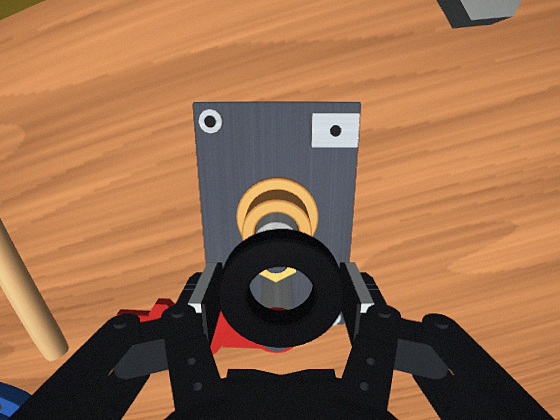

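Spacer is held level. Correct by x −2.9, then lower.

{"name": "jog_arm", "arguments": {"offset": [[-2.9,0.2,0],[0,0,0],[0,0,0]], "delta_rot": [[0,0,0],[0,0,0],[0,0,0]], "jaw": [50,50,50]}}

```text
time: 26.4
tool_pos: [593.4, 201.6, 85.0]
tcp_rot: [-179.7, -0.1, -105.6]
ft_force: [-0.4, -0.4, -1.8]
finger_gap: 58.4
```

Run:
```python
from h import *
plan([593.2,202.1,20.6],-105.4)
```

```text
t 26.4 pos [593.4 201.6  85. ] rot [-1.7974e+02 -7.0000e-02 -1.0563e+02] F [-0.4 -0.4 -1.8] gap 58.4
offset now-axes [-0.6  0.6 64.4] in goal axes [-0.5  0.3 64.4] turn [-0.26 -0.07 -0.23] q [ 14.  15.  88.  -0.  77. 120.]
```

{"name": "jog_arm", "arguments": {"offset": [[-0.5,0.3,7],[0,0,7],[0,0,5],[0,0,5],[0,0,4],[0,0,0]], "delta_rot": [[0,0,0],[0,0,0],[0,0,0],[0,0,0],[0,0,0],[0,0,0]], "jaw": [50,50,50,50,50,50]}}

```text
time: 27.0
tool_pos: [592.5, 202.0, 53.4]
tcp_rot: [-179.8, -0.1, -105.6]
ft_force: [-0.2, -0.7, -2.5]
finger_gap: 57.9
```

Run:
```python
from h import *
plan([593.2,202.1,20.6],-105.4)
```

```text
t 27.0 pos [592.5 202.   53.4] rot [-1.7982e+02 -1.2000e-01 -1.0562e+02] F [-0.2 -0.7 -2.5] gap 57.9
offset now-axes [-0.4 -0.5 32.8] in goal axes [-0.3 -0.6 32.8] turn [-0.17 -0.12 -0.22] q [ 14.  17.  89.  -0.  74. 120.]
```

{"name": "jog_arm", "arguments": {"offset": [[-0.3,-0.6,5],[0,0,5],[0,0,5],[0,0,5],[0,0,5],[0,0,4],[0,0,2],[0,0,2]], "delta_rot": [[0,0,0],[0,0,0],[0,0,0],[0,0,0],[0,0,0],[0,0,0],[0,0,0],[0,0,0]], "jaw": [50,50,50,50,50,50,50,50]}}

```text
time: 27.8
tool_pos: [593.5, 202.2, 19.7]
tcp_rot: [-179.8, -0.1, -105.6]
ft_force: [-14.8, -3.8, 28.8]
finger_gap: 58.2
```

Run:
```python
from h import *
plan([593.2,202.1,20.6],-105.4)
```

```text
t 27.8 pos [593.5 202.2  19.7] rot [-1.7982e+02 -1.2000e-01 -1.0561e+02] F [-14.8  -3.8  28.8] gap 58.2
offset now-axes [ 0.2  0.2 -0.9] in goal axes [ 0.2  0.2 -0.9] turn [-0.18 -0.12 -0.21] q [ 14.  19.  90.  -0.  70. 120.]
```

```bash
cat >> h.py <<'E'
def heights(tag,lo,hi,boxes,pred):
    p,d,K,k1,T=load(tag+'.npz');W=grid(d,K,k1,T);hs=cv2.cvtColor(p,cv2.COLOR_RGB2HSV);m=pred(hs,W[...,2])&(W[...,2]>lo)&(W[...,2]<hi)
    for n,b in boxes.items():
        mm=m[b[1]:b[3],b[0]:b[2]];z=W[b[1]:b[3],b[0]:b[2]][mm];print(n,len(z),np.percentile(z[:,2],[25,50,75]).round(1) if len(z) else '')
E
python3 - <<'E'
from h import *
snap('wrist','w_s5')
heights('w_s5',60,95,dict(L=(228,255,248,320),R=(314,255,334,320),near=(255,320,305,345)),lambda h,Z:h[...,2]<70)
E
```

```text
w_s5 t 27.8 [593.48 202.2   19.69] [-1.7982e+02 -1.2000e-01 -1.0561e+02]
L 1292 [78.5 78.9 79.2]
R 1293 [78.5 78.9 79.3]
near 0
```

View pics/w_s5.png

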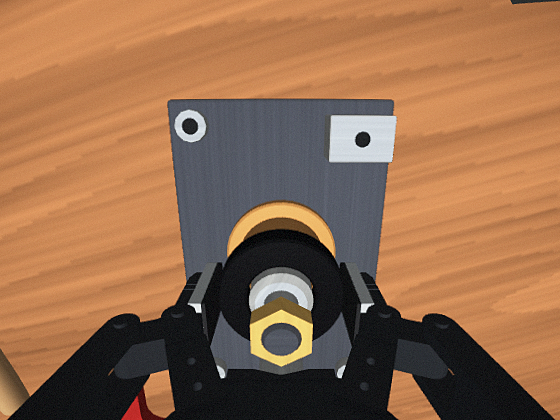

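{"name": "jog_arm", "arguments": {"offset": [[0,0,0],[0,0,0],[0,0,-10],[0,0,-25],[0,0,-28],[20,-3,-5],[40,-6,0],[40,-6,0],[40,-6,0],[40,-6,0],[40,-6,0],[40,-6,0],[40,-6,0],[40,-6,0],[40,-6,0],[40,-6,0],[40,-6,0],[40,-6,10],[40,-6,10],[30,-4,10]], "delta_rot": [[0,0,0],[0,0,0],[0,0,0],[0,0,0],[0,0,0],[0,0,0],[0,0,0],[0,0,0],[0,0,0],[0,0,0],[0,0,0],[0,0,0],[0,0,0],[0,0,0],[0,0,0],[0,0,0],[0,0,0],[0,0,0],[0,0,0],[0,0,0]], "jaw": [100,100,100,100,100,100,100,100,100,100,100,100,100,100,100,100,100,100,100,100]}}

```text
time: 29.85
tool_pos: [532.1, -390.5, 82.2]
tcp_rot: [-178.0, -0.1, -105.2]
ft_force: [0.1, 0.4, -0.7]
finger_gap: 85.5
```

Run:
```python
from h import *
plan([521,-383,30],-105.5)
```

```text
t 29.85 pos [ 532.1 -390.5   82.2] rot [-1.7805e+02 -6.0000e-02 -1.0516e+02] F [ 0.1  0.4 -0.7] gap 85.5
offset now-axes [-4.4 14.4 51.7] in goal axes [-4.3 12.7 52.2] turn [-1.95 -0.05  0.34] q [-41.  19.  84.   1.  76.  64.]
```

{"name": "jog_arm", "arguments": {"offset": [[-4,13,15],[0,0,15],[0,0,10],[0,0,0],[0,0,0]], "delta_rot": [[-1.9,0,0.3],[0,0,0],[0,0,0],[0,0,0],[0,0,0]], "jaw": [100,100,95,90,90]}}

```text
time: 30.35
tool_pos: [520.3, -386.5, 40.0]
tcp_rot: [-179.9, -0.1, -105.7]
ft_force: [0.2, 0.4, 0.2]
finger_gap: 76.7
```

Run:
```python
from h import *
plan([521,-383,30],-105.5)
snap('wrist','w_w1')
```

```text
t 30.35 pos [ 520.3 -386.5   40. ] rot [-1.7991e+02 -1.0000e-01 -1.0566e+02] F [0.2 0.4 0.2] gap 76.7
offset now-axes [-3.6  0.3 10. ] in goal axes [-3.6  0.2 10. ] turn [-0.09 -0.1  -0.16] q [-41.  21.  86.  -0.  73.  65.]
w_w1 t 30.35 [ 520.26 -386.53   40.02] [-1.7991e+02 -1.0000e-01 -1.0566e+02]
```

View pics/w_w1.png

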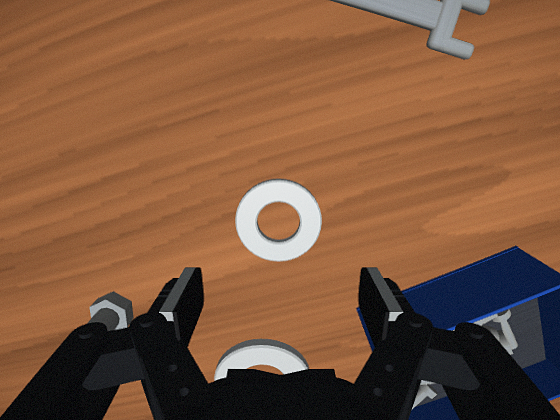

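Run:
```python
from h import *
c=nearfit('w_w1',8,31.8,(225,165,335,275),lambda h,Z:(h[...,1]<60)&(h[...,2]>110),.5)
ring('w_w1',8,(225,165,335,275),lambda h,Z:(h[...,1]<60)&(h[...,2]>170)&(Z>5))
t=c+0.75*np.array([-.267,-.964]);print(t)
plan([*t,-48],-105.5)
```

```text
w_w1 near fit [ 522.15 -384.44] rms 0.26 n 117 tool [-2.58 -1.2  32.02]
w_w1 world [ 521.89 -384.41] dia [62.3 62.7] tool frame [-2.54 -0.95 32.02] Zmed 8.9
[ 521.94744288 -385.16641298]
t 30.4 pos [ 520.2 -386.4   40. ] rot [-1.7992e+02 -9.0000e-02 -1.0566e+02] F [-0.1  0.7 -0.8] gap 76.7
offset now-axes [-1.8 -1.2 88. ] in goal axes [-1.7 -1.3 88. ] turn [-0.08 -0.09 -0.16] q [-41.  21.  86.  -0.  73.  65.]
```

{"name": "jog_arm", "arguments": {"offset": [[-1.7,-1.3,18],[0,0,20],[0,0,20],[0,0,12],[0,0,0],[0,0,0]], "delta_rot": [[0,-0.1,-0.2],[0,0,0],[0,0,0],[0,0,0],[0,0,0],[0,0,0]], "jaw": [88,86,86,86,86,86]}}

```text
time: 31.0
tool_pos: [525.6, -383.8, -32.2]
tcp_rot: [-179.6, -0.1, -105.2]
ft_force: [0.4, -0.5, 0.4]
finger_gap: 73.5
```

Run:
```python
from h import *
plan([521.9,-385.1,-48],-105.5)
```

```text
t 31.0 pos [ 525.6 -383.8  -32.2] rot [-1.7962e+02 -7.0000e-02 -1.0520e+02] F [ 0.4 -0.5  0.4] gap 73.5
offset now-axes [ 2.2  3.4 15.7] in goal axes [ 2.2  3.3 15.8] turn [-0.38 -0.07  0.3 ] q [-41.  26.  87.   0.  66.  64.]
```

{"name": "jog_arm", "arguments": {"offset": [[2.2,3.4,6],[0,0.5,5],[0,0,4],[0,0,0]], "delta_rot": [[-0.4,-0.1,0.3],[0,0,0],[0,0,0],[0,0,0]], "jaw": [86,86,86,86]}}

```text
time: 31.4
tool_pos: [522.5, -386.5, -45.8]
tcp_rot: [-179.8, -0.1, -105.5]
ft_force: [-0.2, -0.6, 0.8]
finger_gap: 73.8
```

Run:
```python
from h import *
plan([521.9,-385.1,-48],-105.5)
snap('wrist','w_w2')
p,d,K,k1,T=load('w_w2.npz');W=grid(d,K,k1,T)
for v in(262,264,266,268,270,272,276):print(v,[W[v,u,2].round(0).tolist() for u in(186,190,196,366,372)])
nearfit('w_w2',8,31.8,(212,205,348,350),lambda h,Z:(h[...,1]<60)&(h[...,2]>110)&(Z>4)&(Z<12),.6)
```

```text
t 31.4 pos [ 522.5 -386.5  -45.8] rot [-1.7985e+02 -6.0000e-02 -1.0553e+02] F [-0.2 -0.6  0.8] gap 73.8
offset now-axes [-1.2  1.   2.2] in goal axes [-1.2  1.   2.2] turn [-0.15 -0.06 -0.03] q [-41.  27.  87.   0.  65.  65.]
w_w2 t 31.4 [ 522.51 -386.5   -45.8 ] [-1.7985e+02 -6.0000e-02 -1.0553e+02]
262 [1.0, 1.0, 1.0, 1.0, 1.0]
264 [1.0, 1.0, 1.0, 1.0, 1.0]
266 [1.0, 7.0, 6.0, 7.0, 1.0]
268 [1.0, 9.0, 10.0, 9.0, 9.0]
270 [0.0, 10.0, 11.0, 11.0, 12.0]
272 [14.0, 13.0, 13.0, 13.0, 13.0]
276 [16.0, 16.0, 17.0, 17.0, 17.0]
w_w2 near fit [ 522.28 -384.57] rms 0.18 n 152 tool [ -1.75   0.59 -53.81]
```

View pics/w_w2.png

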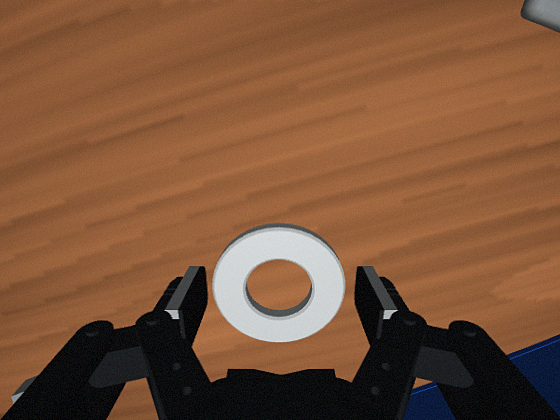

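{"name": "jog_arm", "arguments": {"offset": [[-1,0.6,1.5],[0,0,0],[0,0,0],[0,0,0],[0,0,0],[0,0,0]], "delta_rot": [[-0.1,0,0],[0,0,0],[0,0,0],[0,0,0],[0,0,0],[0,0,0]], "jaw": [86,82,72,60,60,60]}}

```text
time: 32.05
tool_pos: [524.0, -386.4, -44.4]
tcp_rot: [-179.7, -0.1, -105.5]
ft_force: [1.0, -0.5, -1.1]
finger_gap: 61.4
```

Run:
```python
from h import *
snap('wrist','w_w3')
p,d,K,k1,T=load('w_w3.npz');W=grid(d,K,k1,T)
heights('w_w3',3,14,dict(L=(222,250,246,310),R=(314,250,338,310),near=(255,322,305,350)),lambda h,Z:(h[...,1]<60)&(h[...,2]>150))
c=nearfit('w_w3',8,31.8,(224,205,338,360),lambda h,Z:(h[...,1]<60)&(h[...,2]>110)&(Z>4)&(Z<14),.75)
s=np.load('w_w3.npz')['tool'];print('off',c-s[:2,3])
t=np.array([590.4,203.7])-(c-s[:2,3]);print(t)
plan([*t,85],-105.5)
cv2.imwrite('pics/w_w3c.png',cv2.resize(p[200:360,180:380,::-1],None,fx=4,fy=3.7,interpolation=cv2.INTER_CUBIC))
```

```text
w_w3 t 32.05 [ 524.05 -386.41  -44.37] [-1.7974e+02 -1.4000e-01 -1.0551e+02]
L 1409 [9.  9.4 9.8]
R 1424 [9.1 9.4 9.8]
near 909 [9.  9.4 9.7]
w_w3 near fit [ 522.62 -385.19] rms 0.2 n 112 tool [ -0.67   1.47 -52.38]
off [-1.42445029  1.22639056]
[591.82445029 202.47360944]
t 32.1 pos [ 523.9 -386.3  -44.5] rot [-1.7976e+02 -1.4000e-01 -1.0551e+02] F [-0.3  0.3 -2. ] gap 61.7
offset now-axes [-585.2   91.5 -131.3] in goal axes [-585.5   91.9 -129.5] turn [-0.24 -0.14 -0.01] q [-41.  27.  87.  -0.  65.  65.]
```

View pics/w_w3c.png

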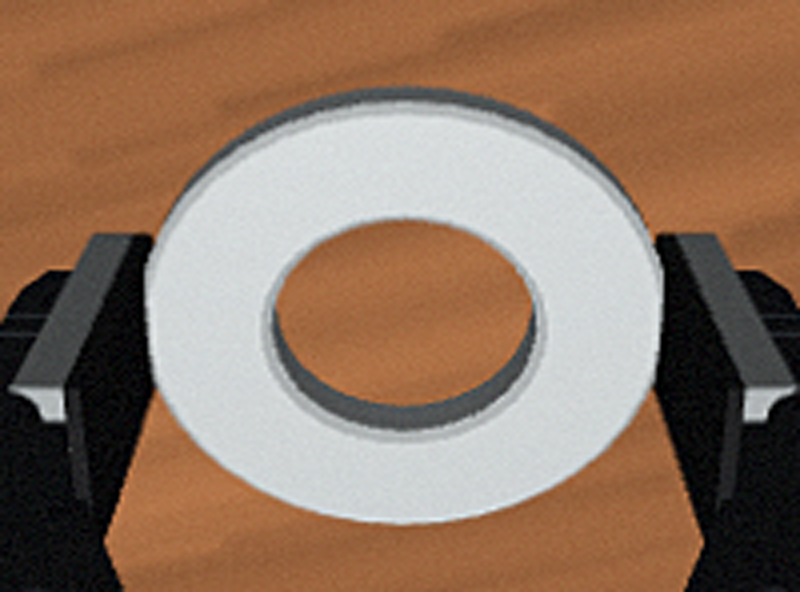

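{"name": "jog_arm", "arguments": {"offset": [[0,0,-10],[0,0,-22],[-10,2,-32],[-25,4,-35],[-40,6,-20],[-40,6,0],[-40,6,0],[-40,6,0],[-40,6,0],[-40,6,0],[-40,6,0],[-40,6,0],[-40,6,0],[-40,6,0],[-40,6,0],[-40,6,0],[-40,6,0],[-20,3,0],[0,0,0],[0,0,0]], "delta_rot": [[0,0,0],[0,0,0],[0,0,0],[0,0,0],[0,0,0],[0,0,0],[0,0,0],[0,0,0],[0,0,0],[0,0,0],[0,0,0],[0,0,0],[0,0,0],[0,0,0],[0,0,0],[0,0,0],[0,0,0],[0,0,0],[0,0,0],[0,0,0]], "jaw": [60,60,60,60,60,60,60,60,60,60,60,60,60,60,60,60,60,60,60,60]}}

```text
time: 34.1
tool_pos: [598.0, 213.4, 91.9]
tcp_rot: [-179.1, 0.0, -105.7]
ft_force: [0.0, 0.2, -2.2]
finger_gap: 61.9
```

Run:
```python
from h import *
plan([591.8,202.5,85],-105.5)
```

```text
t 34.1 pos [598.  213.4  91.9] rot [-1.7905e+02  4.0000e-02 -1.0570e+02] F [ 0.   0.2 -2.2] gap 61.9
offset now-axes [12.2  3.1  6.8] in goal axes [12.2  3.   6.9] turn [-0.95  0.04 -0.2 ] q [ 15.  16.  87.  -0.  77. 121.]
```

{"name": "jog_arm", "arguments": {"offset": [[12,3,3],[0,0,0],[0,0,0],[0,0,0]], "delta_rot": [[-0.8,0,-0.2],[0,0,0],[0,0,0],[0,0,0]], "jaw": [60,60,60,60]}}

```text
time: 34.5
tool_pos: [591.3, 197.5, 89.0]
tcp_rot: [-179.9, -0.0, -105.7]
ft_force: [-0.1, 1.2, -1.6]
finger_gap: 62.0
```

Run:
```python
from h import *
plan([591.8,202.5,85],-105.5)
snap('wrist','w_w4')
s=np.load('w_w4.npz')['tool'];z=8+s[2,3]+44.9;print(z)
heights('w_w4',z-8,z+8,dict(L=(222,250,246,310),R=(314,250,338,310),near=(255,322,305,350)),lambda h,Z:(h[...,1]<60)&(h[...,2]>150))
c=nearfit('w_w4',z,31.8,(224,205,338,360),lambda h,Z:(h[...,1]<60)&(h[...,2]>110)&(Z>z-8),.75)
dd=np.array([590.4,203.7])-c;print('err tool',s[:2,:2].T@dd)
```

```text
t 34.5 pos [591.3 197.5  89. ] rot [-1.7993e+02 -2.0000e-02 -1.0572e+02] F [-0.1  1.2 -1.6] gap 62.0
offset now-axes [-5.   0.9  4. ] in goal axes [-5.   0.9  4. ] turn [-0.07 -0.02 -0.22] q [ 14.  15.  88.  -0.  77. 120.]
w_w4 t 34.5 [591.29 197.48  88.98] [-1.7993e+02 -2.0000e-02 -1.0572e+02]
141.8812138825496
L 1407 [142.4 142.8 143.1]
R 1420 [142.4 142.8 143.1]
near 904 [142.5 142.8 143.2]
w_w4 near fit [535.43 214.49] rms 7.8 n 113 tool [ -1.22  58.32 -52.97]
err tool [ -4.50539469 -55.84106704]
```

View pics/w_w4.png

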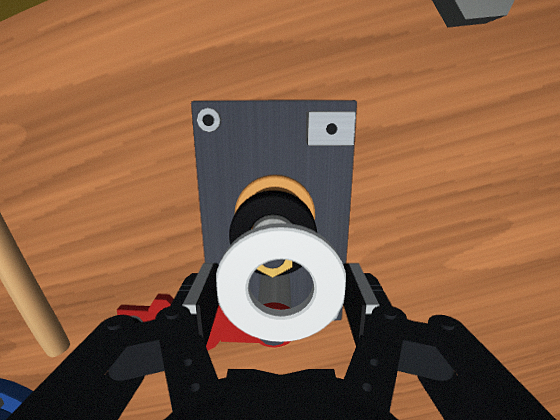

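{"name": "jog_arm", "arguments": {"offset": [[-4.8,0.9,0],[0,0,0],[0,0,0]], "delta_rot": [[0.1,0,-0.2],[0,0,0],[0,0,0]], "jaw": [60,60,60]}}

```text
time: 34.85
tool_pos: [592.1, 202.4, 89.2]
tcp_rot: [-179.8, -0.0, -105.6]
ft_force: [0.1, 0.3, -1.1]
finger_gap: 61.6
```

```bash
sed -i 's/,q.mean(0),loss/,q.mean(0)+(np.linalg.inv(T)[:2,3]-q.mean(0))*.15,loss/' h.py
python3 - <<'E'
from h import *
plan([591.8,202.5,33.1],-105.5)
snap('wrist','w_w5')
s=np.load('w_w5.npz')['tool'];z=8+s[2,3]+44.9
c=nearfit('w_w5',z,31.8,(224,205,338,360),lambda h,Z:(h[...,1]<60)&(h[...,2]>110)&(Z>z-8),.75)
dd=np.array([590.4,203.7])-c;print('err tool',s[:2,:2].T@dd)
E
```

```text
t 34.85 pos [592.1 202.4  89.2] rot [-179.8    -0.   -105.55] F [ 0.1  0.3 -1.1] gap 61.6
offset now-axes [ 0.   0.6 56.1] in goal axes [ 0.   0.4 56.1] turn [-0.2  -0.   -0.05] q [ 14.  15.  88.  -0.  77. 120.]
w_w5 t 34.85 [592.15 202.42  89.24] [-179.8    -0.   -105.55]
w_w5 near fit [591.22 203.38] rms 0.2 n 113 tool [ -0.67   0.96 -52.9 ]
err tool [-0.09220702  0.87206183]
```

{"name": "jog_arm", "arguments": {"offset": [[0,0.7,8],[0,0,8],[0,0,6],[0,0,5],[0,0,4],[0,0,4],[0,0,0]], "delta_rot": [[0,0,0],[0,0,0],[0,0,0],[0,0,0],[0,0,0],[0,0,0],[0,0,0]], "jaw": [60,60,60,60,60,60,60]}}

```text
time: 35.6
tool_pos: [590.4, 202.7, 49.6]
tcp_rot: [-179.9, -0.1, -105.5]
ft_force: [-0.2, 1.1, -1.2]
finger_gap: 62.1
```

Run:
```python
from h import *
plan([591.6,202.6,33.1],-105.5)
```

```text
t 35.6 pos [590.4 202.7  49.6] rot [-1.7991e+02 -7.0000e-02 -1.0551e+02] F [-0.2  1.1 -1.2] gap 62.1
offset now-axes [-0.2 -1.2 16.5] in goal axes [-0.2 -1.2 16.5] turn [-0.09 -0.07 -0.01] q [ 14.  17.  89.  -0.  73. 120.]
```

{"name": "jog_arm", "arguments": {"offset": [[-0.2,-1.1,3],[0,0,4],[0,0,3],[0,0,3],[0,0,2],[0,0,2]], "delta_rot": [[0,0,0],[0,0,0],[0,0,0],[0,0,0],[0,0,0],[0,0,0]], "jaw": [60,60,60,60,60,60]}}

```text
time: 36.2
tool_pos: [592.7, 202.8, 33.0]
tcp_rot: [-179.8, -0.0, -105.5]
ft_force: [-9.9, -2.2, 19.8]
finger_gap: 61.5
```

Run:
```python
from h import *
plan([591.6,202.6,33.1],-105.5)
```

```text
t 36.2 pos [592.7 202.8  33. ] rot [-1.7980e+02 -1.0000e-02 -1.0552e+02] F [-9.9 -2.2 19.8] gap 61.5
offset now-axes [ 0.5  1.  -0.1] in goal axes [ 0.5  1.  -0.1] turn [-0.2  -0.01 -0.02] q [ 14.  18.  90.  -0.  72. 120.]
```

Run:
```python
from h import *
snap('wrist','w_w6')
heights('w_w6',70,100,dict(L=(222,250,246,310),R=(314,250,338,310),far=(255,225,305,245)),lambda h,Z:(h[...,1]<60)&(h[...,2]>150))
```

```text
w_w6 t 36.2 [592.73 202.79  32.97] [-1.7980e+02 -1.0000e-02 -1.0552e+02]
L 1398 [86.5 86.9 87.2]
R 1425 [86.5 86.9 87.3]
far 794 [86.3 86.7 87.2]
```

View pics/w_w6.png

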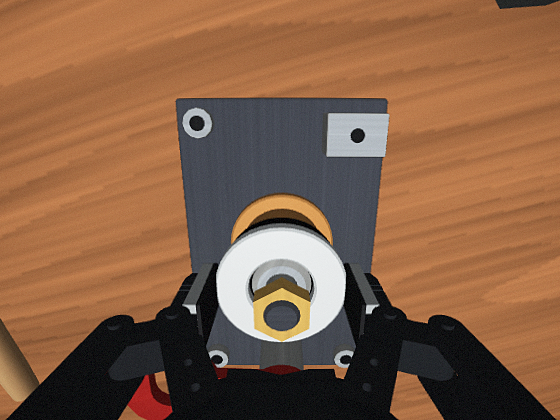

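The washer is home: top at 86 mm and level. Now I'll release it, rise and look at the knob.

{"name": "jog_arm", "arguments": {"offset": [[0,0,0],[0,0,0],[0,0,0],[0,0,-10],[0,0,-25],[0,0,-30],[-20,12,-15],[-30,18,0],[-30,18,0],[-15,9,0],[0,0,0],[0,0,0]], "delta_rot": [[0,0,0],[0,0,0],[0,0,0],[0,0,0],[0,0,0],[0,0,0],[0,0,0],[0,0,0],[0,0,0],[0,0,0],[0,0,0],[0,0,0]], "jaw": [100,100,100,100,100,100,100,80,60,60,60,60]}}

```text
time: 37.45
tool_pos: [564.8, 312.5, 123.4]
tcp_rot: [-179.5, 0.2, -105.6]
ft_force: [-0.2, -0.2, 0.5]
finger_gap: 51.1
```

Run:
```python
from h import *
plan([562.3,312.1,100],-105.5)
snap('wrist','w_k1')
```

```text
t 37.45 pos [564.8 312.5 123.4] rot [-179.48    0.21 -105.62] F [-0.2 -0.2  0.5] gap 51.1
offset now-axes [ 1.2  2.5 23.3] in goal axes [ 1.1  2.3 23.4] turn [-0.52  0.21 -0.12] q [ 25.  16.  83.  -0.  81. 130.]
w_k1 t 37.45 [564.75 312.52 123.35] [-179.48    0.21 -105.62]
```

View pics/w_k1.png

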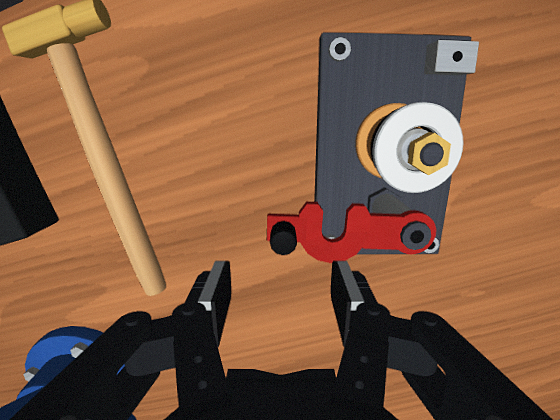

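Run:
```python
from h import *
t='w_k1'
kb=ring(t,120.5,(262,215,305,262),lambda h,Z:(Z>117.5)&(Z<126))
pv=ring(t,99.5,(398,218,436,255),lambda h,Z:(h[...,1]<90)&(Z>90)&(Z<106))
nt=ring(t,106,(405,130,455,178),lambda h,Z:(Z>102)&(Z<112))
a=np.degrees(np.arctan2(*(kb-pv)[::-1]));b=np.degrees(np.arctan2(*(nt-pv)[::-1]))
print(a,b,'theta',a-b,np.hypot(*(kb-pv)),np.hypot(*(nt-pv)))
```

```text
w_k1 world [562.86 312.19] dia [17.  17.3] tool frame [0.84 1.77 2.83] Zmed 121.2
w_k1 world [532.75 220.16] dia [20.1 21.6] tool frame [97.65  6.16 23.44] Zmed 100.5
w_k1 world [590.76 205.  ] dia [25.1 26. ] tool frame [ 96.61 -53.84  17.49] Zmed 105.4
71.88618242971049 -14.644737786194119 theta 86.5309202159046 96.83447173767058 59.95697312630773
```

{"name": "jog_arm", "arguments": {"offset": [[1.5,1.8,15],[0,0,18],[0,0,12],[0,0,0],[0,0,0]], "delta_rot": [[-0.5,0.2,0],[0,0,0],[0,0,0],[0,0,0],[0,0,0]], "jaw": [60,60,60,60,60]}}

```text
time: 38.0
tool_pos: [563.0, 305.5, 72.8]
tcp_rot: [179.8, -0.2, -106.0]
ft_force: [-0.3, -0.3, 0.4]
finger_gap: 51.4
```

Run:
```python
from h import *
plan([562.7,311.5,56],-105.5)
```

```text
t 38.0 pos [563.  305.5  72.8] rot [ 179.8    -0.22 -105.96] F [-0.3 -0.3  0.4] gap 51.4
offset now-axes [-5.7  1.9 16.7] in goal axes [-5.7  1.9 16.8] turn [ 0.2  -0.22 -0.46] q [ 24.  19.  85.  -0.  77. 130.]
```

{"name": "jog_arm", "arguments": {"offset": [[-5.7,1.9,0],[0,0,0],[0,0,6],[0,0,6],[0,0,4],[0,0,0]], "delta_rot": [[0.2,-0.2,-0.4],[0,0,0],[0,0,0],[0,0,0],[0,0,0],[0,0,0]], "jaw": [60,60,60,60,60,60]}}

```text
time: 38.6
tool_pos: [564.1, 312.4, 57.5]
tcp_rot: [-179.9, 0.1, -105.5]
ft_force: [0.5, -0.0, -0.0]
finger_gap: 51.0
```

Run:
```python
from h import *
plan([562.7,311.5,56],-105.5)
snap('wrist','w_k2')
```

```text
t 38.6 pos [564.1 312.4  57.5] rot [-1.7985e+02  1.1000e-01 -1.0553e+02] F [ 0.5 -0.  -0. ] gap 51.0
offset now-axes [1.3 1.1 1.5] in goal axes [1.3 1.1 1.5] turn [-0.15  0.11 -0.03] q [ 24.  20.  86.  -0.  75. 130.]
w_k2 t 38.6 [564.06 312.44  57.5 ] [-1.7985e+02  1.1000e-01 -1.0553e+02]
```

View pics/w_k2.png

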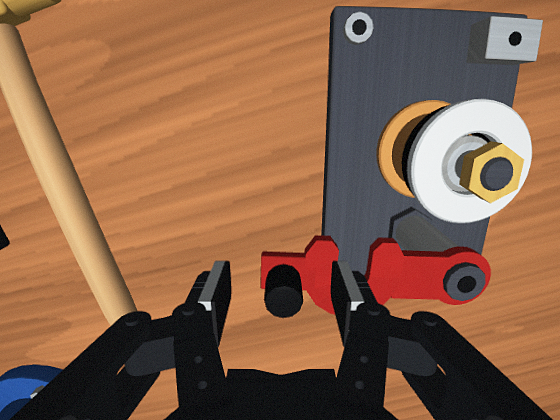

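{"name": "jog_arm", "arguments": {"offset": [[1.2,1,0.5],[0,0,0],[0,0,0],[0,0,0],[0,0,0]], "delta_rot": [[0,0,0],[0,0,0],[0,0,0],[0,0,0],[0,0,0]], "jaw": [40,25,10,10,10], "newtons": 25}}

```text
time: 39.15
tool_pos: [563.0, 311.5, 57.6]
tcp_rot: [-179.8, 0.1, -105.5]
ft_force: [-0.0, -0.5, -0.7]
finger_gap: 17.2
```

Run:
```python
from h import *
plan([562.7,311.5,56],-105.5)
# arc waypoints relative to pivot
from bench import monitor
s=monitor.sense();pv=np.array([532.75,220.0]);off=s['tool_pos'][:2]-np.array([562.86,312.19])
print('off',off)
G=Ro.from_euler('xyz',[180,0,s['tcp_rot'][2]],degrees=True).as_matrix()[:2,:2]
prev=s['tool_pos'][:2]
for th in [78,69,60,51,42,33,24,15,6,0,-1]:
    a=np.radians(th-15.5);w=pv+97*np.array([np.cos(a),np.sin(a)])+off
    print(th,w.round(1),'step tool',(G.T@(w-prev)).round(1));prev=w
```

```text
t 39.15 pos [563.  311.5  57.6] rot [-1.7982e+02  1.4000e-01 -1.0553e+02] F [-0.  -0.5 -0.7] gap 17.2
offset now-axes [0.1 0.3 1.6] in goal axes [0.1 0.3 1.6] turn [-0.18  0.14 -0.03] q [ 24.  19.  86.  -0.  75. 130.]
off [ 0.12860138 -0.65791003]
78 [577.7 305.4] step tool [  2.  -15.8]
69 [590.6 297.3] step tool [  4.3 -14.6]
60 [602.1 287.3] step tool [  6.5 -13.7]
51 [611.8 275.7] step tool [  8.6 -12.5]
42 [619.7 262.6] step tool [ 10.5 -11. ]
33 [625.4 248.5] step tool [12.1 -9.3]
24 [628.8 233.7] step tool [13.4 -7.3]
15 [629.9 218.5] step tool [14.3 -5.1]
6 [628.5 203.3] step tool [15.  -2.8]
0 [626.4 193.4] step tool [10.1 -0.5]
-1 [625.9 191.8] step tool [1.7 0. ]
```

{"name": "jog_arm", "arguments": {"offset": [[0.6,-8,0],[1.4,-8,0],[2,-7.3,0],[2.3,-7.3,0],[3,-7,0],[3.5,-6.7,0],[0,0,0]], "delta_rot": [[0,0,0],[0,0,0],[0,0,0],[0,0,0],[0,0,0],[0,0,0],[0,0,0]], "jaw": [10,10,10,10,10,10,10]}}

```text
time: 39.85
tool_pos: [606.2, 286.4, 57.6]
tcp_rot: [-179.8, 0.3, -105.6]
ft_force: [-0.2, 1.2, -0.7]
finger_gap: 16.5
```

```bash
cat > arc.py <<'E'
from h import *
from bench import monitor
import sys
def arc(ths):
    plan([626.4,193.4,57],-105.5)
    s=monitor.sense();pv=np.array([532.75,220.0]);off=np.array([.13,-.66])
    r=s['tool_pos'][:2]-off-pv;print('radius',np.hypot(*r),'theta',np.degrees(np.arctan2(r[1],r[0]))+15.5)
    G=Ro.from_euler('xyz',[180,0,s['tcp_rot'][2]],degrees=True).as_matrix()[:2,:2];prev=s['tool_pos'][:2]
    for th in ths:
        a=np.radians(th-15.5);w=pv+97*np.array([np.cos(a),np.sin(a)])+off
        print(th,(G.T@(w-prev)).round(1),end=' ');prev=w
arc([float(x) for x in sys.argv[1:]])
E
python3 arc.py 57 52 47 42 37 32 27 22
```

```text
t 39.85 pos [606.2 286.4  57.6] rot [-179.84    0.28 -105.56] F [-0.2  1.2 -0.7] gap 16.5
offset now-axes [ 84.2 -44.4   0.3] in goal axes [ 84.3 -44.3   0.6] turn [-0.16  0.28 -0.06] q [ 21.  23.  81.   0.  75. 126.]
radius 99.38234653699143 theta 57.972499713955926
57.0 [ 2.9 -0.1] 52.0 [ 4.9 -6.9] 47.0 [ 5.5 -6.4] 42.0 [ 6.  -5.9] 37.0 [ 6.5 -5.4] 32.0 [ 7.  -4.8] 27.0 [ 7.4 -4.2] 22.0 [ 7.7 -3.5]
```

{"name": "jog_arm", "arguments": {"offset": [[2.9,-0.1,0],[4.9,-6.5,0],[5.5,-6.2,0],[6,-5.7,0],[6.5,-5.2,0],[7,-4.6,0],[0,0,0]], "delta_rot": [[0,0,0],[0,0,0],[0,0,0],[0,0,0],[0,0,0],[0,0,0],[0,0,0]], "jaw": [10,10,10,10,10,10,10]}}

```text
time: 40.55
tool_pos: [632.4, 252.2, 57.6]
tcp_rot: [-179.1, 1.1, -105.5]
ft_force: [-1.0, 0.9, -0.3]
finger_gap: 17.0
```

```bash
python3 arc.py 27 22 17 12 7 3 0 -2; python3 -c "
from h import *
snap('wrist','w_k3')"
```

```text
t 40.55 pos [632.4 252.2  57.6] rot [-179.11    1.14 -105.5 ] F [-1.   0.9 -0.3] gap 17.0
offset now-axes [ 58.3 -10.   -0.4] in goal axes [ 58.3 -10.    0.6] turn [-0.89  1.14 -0.01] q [ 17.  24.  81.   0.  75. 123.]
radius 104.77896747478776 theta 33.80337486938801
27.0 [14.3  0.6] 22.0 [ 7.7 -3.5] 17.0 [ 8.  -2.8] 12.0 [ 8.2 -2.1] 7.0 [ 8.3 -1.4] 3.0 [ 6.7 -0.6] 0.0 [ 5.1 -0.1] -2.0 [3.4 0.1] w_k3 t 40.55 [632.36 252.25  57.6 ] [-179.11    1.14 -105.5 ]
```

View pics/w_k3.png

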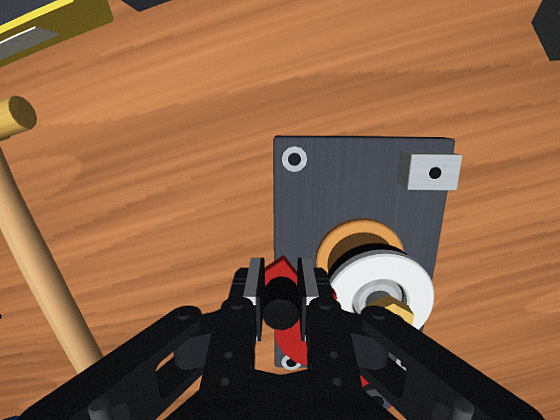

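{"name": "jog_arm", "arguments": {"offset": [[5,4,0],[8,0,0],[8,-3,0],[8,-3,0],[8,-2.2,0],[6,-1.5,0],[0,0,0]], "delta_rot": [[-0.8,1,0],[0,0,0],[0,0,0],[0,0,0],[0,0,0],[0,0,0],[0,0,0]], "jaw": [10,10,10,10,10,10,10]}}

```text
time: 41.3
tool_pos: [635.2, 211.6, 59.2]
tcp_rot: [-178.9, 0.7, -105.4]
ft_force: [3.3, 0.9, -4.1]
finger_gap: 17.0
```

```bash
python3 arc.py 10 6 3 0 -2
```

```text
t 41.3 pos [635.2 211.6  59.2] rot [-178.91    0.74 -105.44] F [ 3.3  0.9 -4.1] gap 17.0
offset now-axes [19.9  3.6  1.9] in goal axes [19.9  3.6  2.2] turn [-1.09  0.74  0.05] q [ 14.  22.  83.   0.  74. 119.]
radius 102.56294229389346 theta 11.18788995976303
10.0 [3.1 5.1] 6.0 [ 6.7 -0.9] 3.0 [ 5.1 -0.4] 0.0 [ 5.1 -0.1] -2.0 [3.4 0.1]
```

{"name": "jog_arm", "arguments": {"offset": [[3,5,1],[6,0,0],[5,0,0],[5,0,0],[3,0,0],[0,0,0]], "delta_rot": [[-1,0.7,0],[0,0,0],[0,0,0],[0,0,0],[0,0,0],[0,0,0]], "jaw": [10,10,10,10,10,10]}}

```text
time: 41.9
tool_pos: [628.4, 193.0, 59.4]
tcp_rot: [-179.4, 0.4, -105.4]
ft_force: [5.0, -0.7, -5.8]
finger_gap: 16.7
```

```bash
python3 arc.py 0 -2;python3 -c "
from h import *
snap('wrist','w_k4')"
```

```text
t 41.9 pos [628.4 193.   59.4] rot [-179.45    0.39 -105.44] F [ 5.  -0.7 -5.8] gap 16.7
offset now-axes [0.1 2.1 2.4] in goal axes [0.1 2.  2.4] turn [-0.55  0.39  0.06] q [ 13.  21.  84.   0.  75. 118.]
radius 99.07893243072628 theta 0.0562315366332502
0.0 [0.1 2.1] -2.0 [3.4 0.1] w_k4 t 41.9 [628.38 192.96  59.4 ] [-179.45    0.39 -105.44]
```

View pics/w_k4.png

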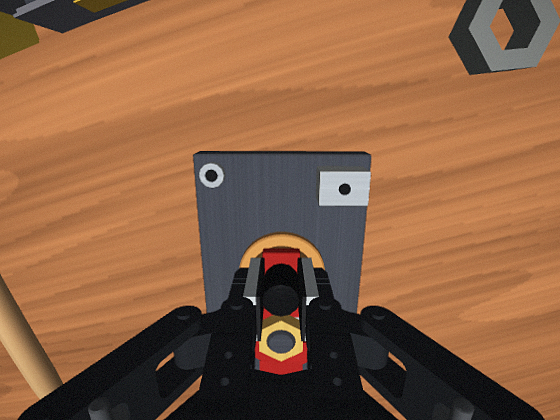

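{"name": "jog_arm", "arguments": {"offset": [[2,1.5,0],[3,0,0],[3,0,0]], "delta_rot": [[-0.3,0.2,0],[0,0,0],[0,0,0]], "jaw": [10,10,10]}}

```text
time: 42.25
tool_pos: [628.5, 193.1, 59.5]
tcp_rot: [-179.4, 1.0, -105.3]
ft_force: [10.7, 16.1, -11.3]
finger_gap: 16.7
```

```bash
python3 arc.py 0
```

```text
t 42.25 pos [628.5 193.1  59.5] rot [-179.36    0.97 -105.29] F [ 10.7  16.1 -11.3] gap 16.7
offset now-axes [0.3 2.2 2.4] in goal axes [0.3 2.1 2.5] turn [-0.64  0.98  0.2 ] q [ 12.  20.  84.   1.  74. 117.]
radius 99.18206450723966 theta 0.14421220397541745
0.0 [0.2 2.2]
```

{"name": "jog_arm", "arguments": {"offset": [[0,0,0],[0,0,0],[0,0,0],[0,0,0],[0,0,-10],[0,0,-25],[0,0,-35],[0,0,-30],[0,0,0],[0,0,0]], "delta_rot": [[0,0,0],[0,0,0],[0,0,0],[0,0,0],[0,0,0],[0,0,0],[0,0,0],[0,0,0],[0,0,0],[0,0,0]], "jaw": [14,25,40,45,45,45,45,45,45,45]}}

```text
time: 43.25
tool_pos: [624.4, 190.4, 166.1]
tcp_rot: [-179.5, 0.8, -105.2]
ft_force: [-0.1, 0.8, -0.6]
finger_gap: 38.3
```

Run:
```python
from h import *
plan([626.4,193.4,57],-105.5)
snap('wrist','w_k5')
```

```text
t 43.25 pos [624.4 190.4 166.1] rot [-179.53    0.8  -105.24] F [-0.1  0.8 -0.6] gap 38.3
offset now-axes [ -1.9  -0.2 109.2] in goal axes [ -3.5  -1.1 109.1] turn [-0.47  0.8   0.26] q [ 12.  15.  79.   0.  85. 117.]
w_k5 t 43.25 [624.42 190.36 166.13] [-179.53    0.8  -105.24]
```

View pics/w_k5.png

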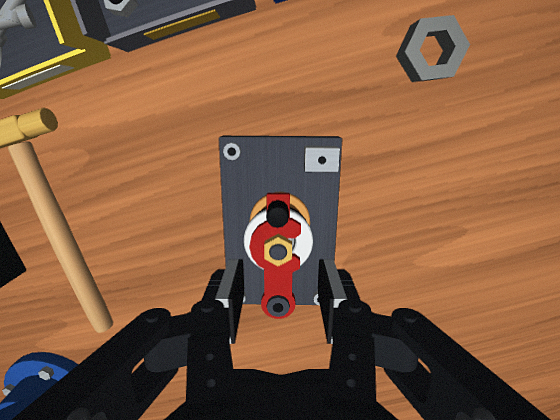

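Run:
```python
from h import *
t='w_k5'
kb=ring(t,120.5,(258,195,298,232),lambda h,Z:(Z>117)&(Z<126))
pv=ring(t,99.5,(262,292,294,322),lambda h,Z:(h[...,1]<90)&(Z>90)&(Z<106))
nt=ring(t,106,(258,234,300,268),lambda h,Z:(Z>102)&(Z<112)&(h[...,0]>10))
a=np.degrees(np.arctan2(*(kb-pv)[::-1]));b=np.degrees(np.arctan2(*(nt-pv)[::-1]))
print(a,b,'theta',a-b,np.hypot(*(kb-pv)),np.hypot(*(nt-pv)),np.hypot(*(kb-nt)))
p,d,K,k1,T=load(t+'.npz')
cv2.imwrite('pics/w_k5c.png',cv2.resize(p[180:330,205:355,::-1],None,fx=4,fy=4,interpolation=cv2.INTER_CUBIC))
```

```text
w_k5 world [626.09 194.26] dia [17.  17.8] tool frame [-3.56 -0.22 45.68] Zmed 121.4
w_k5 world [532.75 220.  ] dia [20.1 22. ] tool frame [-3.57 96.78 65.9 ] Zmed 100.5
w_k5 world [591.59 203.65] dia [24.7 25.8] tool frame [-3.34 35.66 59.89] Zmed 105.2
-15.416614528552468 -15.535912555249656 theta 0.11929802669718725 96.82302371989472 61.06766983120822 35.755712346321495
```

View pics/w_k5c.png

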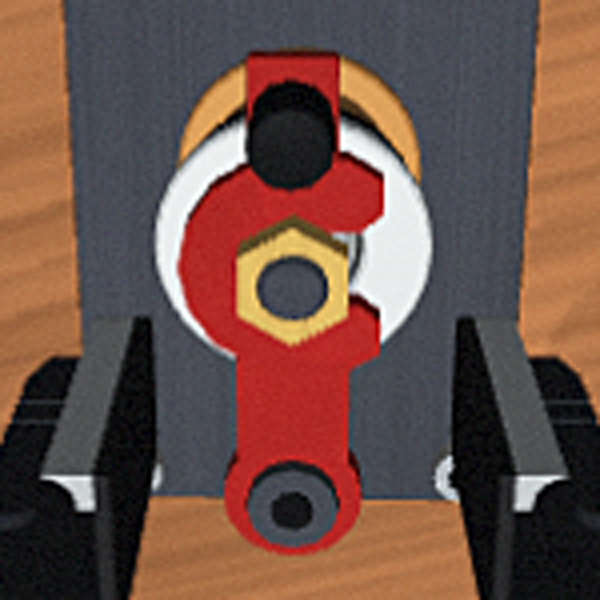

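The washer is closed: θ ≈ 0.1°, with the slot round the neck under the nut. One last check of the bystanders, then hand in.

Run:
```python
from h import *
snap('top','t_end')
a=load('top0.npz')[0].astype(int);b=load('t_end.npz')[0].astype(int)
for n,(u,v) in dict(screw=(350,230),nut=(275,153),wrench=(422,173),oil=(374,140),bin=(442,263),wB=(382,264),wC=(392,304),hammer=(130,160)).items():
    print(n,np.abs(a-b)[v-16:v+16,u-16:u+16].mean().round(1))
```

```text
t_end t 43.3 [624.87 190.47 166.65] [-179.47    0.83 -105.24]
screw 4.4
nut 4.4
wrench 4.6
oil 3.7
bin 4.1
wB 4.2
wC 4.3
hammer 54.5
```

View pics/t_end.png

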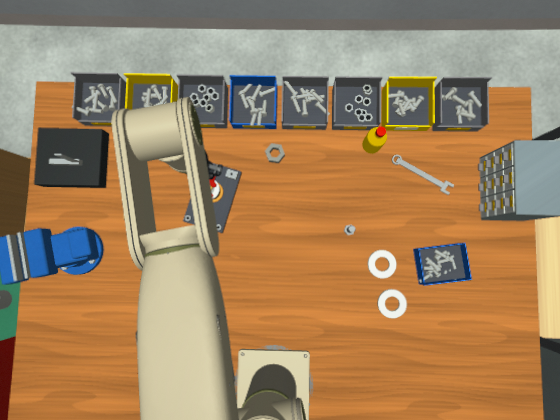

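```bash
python3 -c "
from bench import r
print(r.hand_in())"
```

```text
the job is handed in; nothing more can be done
None
```

The fixture is loaded and the job was handed in at about 43 s of the 72 s allowed. The bronze bush, black spacer and smallest bright washer went on in that order, each lowered until it sat flat before release. The swing washer is closed and let go.

**Seating:** Wrist-camera depth just before each release put the tops at about 64 mm for the bush, 78 mm for the spacer and 86 mm for the washer. These are the home heights, equal on both sides.

**Swing washer:** It measured about 0.1° from closed, against its stop, with the slot round the neck. The gripper was clear of everything at hand-in.

**Bystanders:** Compared with the start picture, the cap screw, hex nut, spanner, oil bottle, bin and the two larger washers had not moved. The arm hid the hammer in that last view; it appears in the last wrist picture, but I did not measure it.

**What went wrong on the way:**
- **Fingertip offset:** The real fingertips were about 46 mm behind the reported tool point. My first attempt to grip the bush closed on air without moving it, so I measured the offset and corrected for it.
- **First bush seating:** It stopped about 2 mm short with the gripper body close to the nut. I lifted the bush off, set it on clear bench, gripped it higher and seated it fully.
- **Contact forces:** The wrist read about 29 N at most after each move. Between readings it was not watched.

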